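# Set out needle cartridges on dishes from a spring-lift dispenser

## Task

Set up for a session: pull the slant-front cabinet's bottom-hinged clear door all the way down, and give every needle cartridge stored in the cabinet a clean steel dish of its own: pull the dishes one at a time off the top of the spring-lift dispenser, stand them side by side in the big steel tray and lay one cartridge inside each. Take no more dishes than there are cartridges, leave the rest stacked in the dispenser, push the cabinet door fully shut again to keep the dust out, and leave the tape roll, the marker and the white spirit bottle where they are.

Things in the scene. Friction and masses are not known exactly. Their poses are not given: they have to be found in the camera images.
- cabinet: White slant-front cabinet, fixed. Origin on the bench below the middle of the hinge line; +x into the cabinet, y along the hinge. Its floor is 22.5 mm above the bench, x 5 to 106, y -118 to 118 mm; cheeks rise from 23 mm (front) to 79 mm at the back wall. With the door down it is open above. Cartridges lie on its floor about square to the front, some 54 mm apart, barrels about 43 mm behind the hinge.
- door_hinge (a point): Middle of the door's hinge line, 26 mm above the bench; the hinge runs along the cabinet's y. The door swings in an arc about it.
- door_knob (a point): Centre of the door's black cross knob: a cylinder 24 mm long along the hinge direction, 16 mm thick, 18 mm beyond the middle of the door's free edge, 140 mm from the hinge line. Pinch its flat ends from above (fingers closing along the hinge); it turns between the fingers as the door swings. Keep the fingertips within 10 mm below its centre: door edge and back wall are near.
- door (a joint): Angle of the clear drop door (0.16 kg, 240 x 122 mm), rad: 0 = shut, leaning back over the cabinet 28.5 degrees above level; 2.64 = fully down, level in front of the cabinet at hinge height, knob nearest the robot. It swings up and over towards the robot; upright at 1.07, it falls to the side it leans to, slowed a little. No latch.
- dispenser: White-caged dish dispenser, fixed, foot 96 x 120 mm. Origin on the bench below its centre; x across the stacked dishes (60 mm), y along them (84 mm). Five dishes on a spring-borne carrier between four corner guides, tops 90 mm above the bench. The spring gives 16 mm per dish: when one is lifted off, the next rises to the same height, top rim about 108 mm above the bench. The stack yields if pushed (43 N/m).
- carrier (a joint): Height of the dispenser's carrier above its place with five dishes on it, m: about 0 with five, +0.016 for each dish taken.
- tray: Big pressed-steel instrument tray lying loose on the bench (0.6 kg), 352 mm along its x, 210 mm along its y (338 x 196 mm inside), rim 22 mm above the bench. Origin at the middle of its floor, which is 2 mm above the bench. The dishes must stand within its walls.
- dish_1_c (a point): Steel dish 1 of 5, counted from the top; all alike: 60 mm along x, 84 along y, 18 high, walls 3, inner floor 4 mm above its underside, 70 g. The point is its centre, 9 mm above its underside. A 2 mm foot nests in the rim below, so the stack steps by 16 mm: to take one alone, grip its long sides (60 mm apart) from above, tips no more than 13 mm below its rim.
- dish_2_c (a point): Steel dish 2 of 5, counted from the top; all alike: 60 mm along x, 84 along y, 18 high, walls 3, inner floor 4 mm above its underside, 70 g. The point is its centre, 9 mm above its underside. A 2 mm foot nests in the rim below, so the stack steps by 16 mm: to take one alone, grip its long sides (60 mm apart) from above, tips no more than 13 mm below its rim.
- dish_3_c (a point): Steel dish 3 of 5, counted from the top; all alike: 60 mm along x, 84 along y, 18 high, walls 3, inner floor 4 mm above its underside, 70 g. The point is its centre, 9 mm above its underside. A 2 mm foot nests in the rim below, so the stack steps by 16 mm: to take one alone, grip its long sides (60 mm apart) from above, tips no more than 13 mm below its rim.
- dish_4_c (a point): Steel dish 4 of 5, counted from the top; all alike: 60 mm along x, 84 along y, 18 high, walls 3, inner floor 4 mm above its underside, 70 g. The point is its centre, 9 mm above its underside. A 2 mm foot nests in the rim below, so the stack steps by 16 mm: to take one alone, grip its long sides (60 mm apart) from above, tips no more than 13 mm below its rim.
- dish_5_c (a point): Steel dish 5 of 5, counted from the top; all alike: 60 mm along x, 84 along y, 18 high, walls 3, inner floor 4 mm above its underside, 70 g. The point is its centre, 9 mm above its underside. A 2 mm foot nests in the rim below, so the stack steps by 16 mm: to take one alone, grip its long sides (60 mm apart) from above, tips no more than 13 mm below its rim.
- cart_1_c (a point): Needle cartridge 1, may be absent. All alike in shape, lying, about 12 g: a barrel (10 mm wide, 12 high, 24 long) and a thin needle end, 40 mm long in all. The point is the barrel's centre, 6 mm above what it lies on; y runs along the cartridge, needle towards -y (tip 26 mm from the point). Grip the barrel across its width (x).
- cart_2_c (a point): Needle cartridge 2, may be absent. All alike in shape, lying, about 12 g: a barrel (10 mm wide, 12 high, 24 long) and a thin needle end, 40 mm long in all. The point is the barrel's centre, 6 mm above what it lies on; y runs along the cartridge, needle towards -y (tip 26 mm from the point). Grip the barrel across its width (x).
- cart_3_c (a point): Needle cartridge 3, may be absent. All alike in shape, lying, about 12 g: a barrel (10 mm wide, 12 high, 24 long) and a thin needle end, 40 mm long in all. The point is the barrel's centre, 6 mm above what it lies on; y runs along the cartridge, needle towards -y (tip 26 mm from the point). Grip the barrel across its width (x).
- cart_4_c (a point): Needle cartridge 4, may be absent. All alike in shape, lying, about 12 g: a barrel (10 mm wide, 12 high, 24 long) and a thin needle end, 40 mm long in all. The point is the barrel's centre, 6 mm above what it lies on; y runs along the cartridge, needle towards -y (tip 26 mm from the point). Grip the barrel across its width (x).
- tape: Yellow tape roll lying on the bench, 64 mm across, 19 mm high; a bystander. Origin below its centre.
- pen: Marker pen lying on the bench near the robot, 136 mm long, 14 mm thick; a bystander. Origin below its centre.
- spirit_bottle: White dropper bottle with a black tip standing behind the cabinet, 43 mm across, 130 mm tall; a bystander. Origin below its centre.

How it is judged:
On the way:
1. the cabinet door has been pulled all the way down (value of joint door above 2.5 rad), for 0.2 s.
At the end, for the whole second after the job is handed in: Each cartridge lies inside a dish of its own (barrel centre within its walls, at most 8 mm above its middle) standing level within the tray walls; every dish without a cartridge is still stacked level in the dispenser (within 10 mm of its axis); the door is shut (below 0.05 rad) ((((x of cart_1_c in the frame of dish_1_c between -0.026 and 0.026 m and y of cart_1_c in the frame of dish_1_c between -0.037 and 0.037 m and z of cart_1_c in the frame of dish_1_c between -0.008 and 0.008 m) and (x of dish_1_c in the frame of tray between -0.145 and 0.145 m and y of dish_1_c in the frame of tray between -0.075 and 0.075 m and z of dish_1_c in the frame of tray below 0.0155 m and angle between dish_1_c's own z axis and vertical below 0.1 rad)) or ((x of cart_1_c in the frame of dish_2_c between -0.026 and 0.026 m and y of cart_1_c in the frame of dish_2_c between -0.037 and 0.037 m and z of cart_1_c in the frame of dish_2_c between -0.008 and 0.008 m) and (x of dish_2_c in the frame of tray between -0.145 and 0.145 m and y of dish_2_c in the frame of tray between -0.075 and 0.075 m and z of dish_2_c in the frame of tray below 0.0155 m and angle between dish_2_c's own z axis and vertical below 0.1 rad)) or ((x of cart_1_c in the frame of dish_3_c between -0.026 and 0.026 m and y of cart_1_c in the frame of dish_3_c between -0.037 and 0.037 m and z of cart_1_c in the frame of dish_3_c between -0.008 and 0.008 m) and (x of dish_3_c in the frame of tray between -0.145 and 0.145 m and y of dish_3_c in the frame of tray between -0.075 and 0.075 m and z of dish_3_c in the frame of tray below 0.0155 m and angle between dish_3_c's own z axis and vertical below 0.1 rad)) or ((x of cart_1_c in the frame of dish_4_c between -0.026 and 0.026 m and y of cart_1_c in the frame of dish_4_c between -0.037 and 0.037 m and z of cart_1_c in the frame of dish_4_c between -0.008 and 0.008 m) and (x of dish_4_c in the frame of tray between -0.145 and 0.145 m and y of dish_4_c in the frame of tray between -0.075 and 0.075 m and z of dish_4_c in the frame of tray below 0.0155 m and angle between dish_4_c's own z axis and vertical below 0.1 rad)) or ((x of cart_1_c in the frame of dish_5_c between -0.026 and 0.026 m and y of cart_1_c in the frame of dish_5_c between -0.037 and 0.037 m and z of cart_1_c in the frame of dish_5_c between -0.008 and 0.008 m) and (x of dish_5_c in the frame of tray between -0.145 and 0.145 m and y of dish_5_c in the frame of tray between -0.075 and 0.075 m and z of dish_5_c in the frame of tray below 0.0155 m and angle between dish_5_c's own z axis and vertical below 0.1 rad))) and (((x of cart_2_c in the frame of dish_1_c between -0.026 and 0.026 m and y of cart_2_c in the frame of dish_1_c between -0.037 and 0.037 m and z of cart_2_c in the frame of dish_1_c between -0.008 and 0.008 m) and (x of dish_1_c in the frame of tray between -0.145 and 0.145 m and y of dish_1_c in the frame of tray between -0.075 and 0.075 m and z of dish_1_c in the frame of tray below 0.0155 m and angle between dish_1_c's own z axis and vertical below 0.1 rad)) or ((x of cart_2_c in the frame of dish_2_c between -0.026 and 0.026 m and y of cart_2_c in the frame of dish_2_c between -0.037 and 0.037 m and z of cart_2_c in the frame of dish_2_c between -0.008 and 0.008 m) and (x of dish_2_c in the frame of tray between -0.145 and 0.145 m and y of dish_2_c in the frame of tray between -0.075 and 0.075 m and z of dish_2_c in the frame of tray below 0.0155 m and angle between dish_2_c's own z axis and vertical below 0.1 rad)) or ((x of cart_2_c in the frame of dish_3_c between -0.026 and 0.026 m and y of cart_2_c in the frame of dish_3_c between -0.037 and 0.037 m and z of cart_2_c in the frame of dish_3_c between -0.008 and 0.008 m) and (x of dish_3_c in the frame of tray between -0.145 and 0.145 m and y of dish_3_c in the frame of tray between -0.075 and 0.075 m and z of dish_3_c in the frame of tray below 0.0155 m and angle between dish_3_c's own z axis and vertical below 0.1 rad)) or ((x of cart_2_c in the frame of dish_4_c between -0.026 and 0.026 m and y of cart_2_c in the frame of dish_4_c between -0.037 and 0.037 m and z of cart_2_c in the frame of dish_4_c between -0.008 and 0.008 m) and (x of dish_4_c in the frame of tray between -0.145 and 0.145 m and y of dish_4_c in the frame of tray between -0.075 and 0.075 m and z of dish_4_c in the frame of tray below 0.0155 m and angle between dish_4_c's own z axis and vertical below 0.1 rad)) or ((x of cart_2_c in the frame of dish_5_c between -0.026 and 0.026 m and y of cart_2_c in the frame of dish_5_c between -0.037 and 0.037 m and z of cart_2_c in the frame of dish_5_c between -0.008 and 0.008 m) and (x of dish_5_c in the frame of tray between -0.145 and 0.145 m and y of dish_5_c in the frame of tray between -0.075 and 0.075 m and z of dish_5_c in the frame of tray below 0.0155 m and angle between dish_5_c's own z axis and vertical below 0.1 rad))) and (((x of cart_3_c in the frame of dish_1_c between -0.026 and 0.026 m and y of cart_3_c in the frame of dish_1_c between -0.037 and 0.037 m and z of cart_3_c in the frame of dish_1_c between -0.008 and 0.008 m) and (x of dish_1_c in the frame of tray between -0.145 and 0.145 m and y of dish_1_c in the frame of tray between -0.075 and 0.075 m and z of dish_1_c in the frame of tray below 0.0155 m and angle between dish_1_c's own z axis and vertical below 0.1 rad)) or ((x of cart_3_c in the frame of dish_2_c between -0.026 and 0.026 m and y of cart_3_c in the frame of dish_2_c between -0.037 and 0.037 m and z of cart_3_c in the frame of dish_2_c between -0.008 and 0.008 m) and (x of dish_2_c in the frame of tray between -0.145 and 0.145 m and y of dish_2_c in the frame of tray between -0.075 and 0.075 m and z of dish_2_c in the frame of tray below 0.0155 m and angle between dish_2_c's own z axis and vertical below 0.1 rad)) or ((x of cart_3_c in the frame of dish_3_c between -0.026 and 0.026 m and y of cart_3_c in the frame of dish_3_c between -0.037 and 0.037 m and z of cart_3_c in the frame of dish_3_c between -0.008 and 0.008 m) and (x of dish_3_c in the frame of tray between -0.145 and 0.145 m and y of dish_3_c in the frame of tray between -0.075 and 0.075 m and z of dish_3_c in the frame of tray below 0.0155 m and angle between dish_3_c's own z axis and vertical below 0.1 rad)) or ((x of cart_3_c in the frame of dish_4_c between -0.026 and 0.026 m and y of cart_3_c in the frame of dish_4_c between -0.037 and 0.037 m and z of cart_3_c in the frame of dish_4_c between -0.008 and 0.008 m) and (x of dish_4_c in the frame of tray between -0.145 and 0.145 m and y of dish_4_c in the frame of tray between -0.075 and 0.075 m and z of dish_4_c in the frame of tray below 0.0155 m and angle between dish_4_c's own z axis and vertical below 0.1 rad)) or ((x of cart_3_c in the frame of dish_5_c between -0.026 and 0.026 m and y of cart_3_c in the frame of dish_5_c between -0.037 and 0.037 m and z of cart_3_c in the frame of dish_5_c between -0.008 and 0.008 m) and (x of dish_5_c in the frame of tray between -0.145 and 0.145 m and y of dish_5_c in the frame of tray between -0.075 and 0.075 m and z of dish_5_c in the frame of tray below 0.0155 m and angle between dish_5_c's own z axis and vertical below 0.1 rad))) and (((x of cart_4_c in the frame of dish_1_c between -0.026 and 0.026 m and y of cart_4_c in the frame of dish_1_c between -0.037 and 0.037 m and z of cart_4_c in the frame of dish_1_c between -0.008 and 0.008 m) and (x of dish_1_c in the frame of tray between -0.145 and 0.145 m and y of dish_1_c in the frame of tray between -0.075 and 0.075 m and z of dish_1_c in the frame of tray below 0.0155 m and angle between dish_1_c's own z axis and vertical below 0.1 rad)) or ((x of cart_4_c in the frame of dish_2_c between -0.026 and 0.026 m and y of cart_4_c in the frame of dish_2_c between -0.037 and 0.037 m and z of cart_4_c in the frame of dish_2_c between -0.008 and 0.008 m) and (x of dish_2_c in the frame of tray between -0.145 and 0.145 m and y of dish_2_c in the frame of tray between -0.075 and 0.075 m and z of dish_2_c in the frame of tray below 0.0155 m and angle between dish_2_c's own z axis and vertical below 0.1 rad)) or ((x of cart_4_c in the frame of dish_3_c between -0.026 and 0.026 m and y of cart_4_c in the frame of dish_3_c between -0.037 and 0.037 m and z of cart_4_c in the frame of dish_3_c between -0.008 and 0.008 m) and (x of dish_3_c in the frame of tray between -0.145 and 0.145 m and y of dish_3_c in the frame of tray between -0.075 and 0.075 m and z of dish_3_c in the frame of tray below 0.0155 m and angle between dish_3_c's own z axis and vertical below 0.1 rad)) or ((x of cart_4_c in the frame of dish_4_c between -0.026 and 0.026 m and y of cart_4_c in the frame of dish_4_c between -0.037 and 0.037 m and z of cart_4_c in the frame of dish_4_c between -0.008 and 0.008 m) and (x of dish_4_c in the frame of tray between -0.145 and 0.145 m and y of dish_4_c in the frame of tray between -0.075 and 0.075 m and z of dish_4_c in the frame of tray below 0.0155 m and angle between dish_4_c's own z axis and vertical below 0.1 rad)) or ((x of cart_4_c in the frame of dish_5_c between -0.026 and 0.026 m and y of cart_4_c in the frame of dish_5_c between -0.037 and 0.037 m and z of cart_4_c in the frame of dish_5_c between -0.008 and 0.008 m) and (x of dish_5_c in the frame of tray between -0.145 and 0.145 m and y of dish_5_c in the frame of tray between -0.075 and 0.075 m and z of dish_5_c in the frame of tray below 0.0155 m and angle between dish_5_c's own z axis and vertical below 0.1 rad))) and ((horizontal distance between dish_1_c and dispenser below 0.01 m and angle between dish_1_c's own z axis and vertical below 0.1 rad) or (x of cart_1_c in the frame of dish_1_c between -0.026 and 0.026 m and y of cart_1_c in the frame of dish_1_c between -0.037 and 0.037 m and z of cart_1_c in the frame of dish_1_c between -0.008 and 0.008 m) or (x of cart_2_c in the frame of dish_1_c between -0.026 and 0.026 m and y of cart_2_c in the frame of dish_1_c between -0.037 and 0.037 m and z of cart_2_c in the frame of dish_1_c between -0.008 and 0.008 m) or (x of cart_3_c in the frame of dish_1_c between -0.026 and 0.026 m and y of cart_3_c in the frame of dish_1_c between -0.037 and 0.037 m and z of cart_3_c in the frame of dish_1_c between -0.008 and 0.008 m) or (x of cart_4_c in the frame of dish_1_c between -0.026 and 0.026 m and y of cart_4_c in the frame of dish_1_c between -0.037 and 0.037 m and z of cart_4_c in the frame of dish_1_c between -0.008 and 0.008 m)) and ((horizontal distance between dish_2_c and dispenser below 0.01 m and angle between dish_2_c's own z axis and vertical below 0.1 rad) or (x of cart_1_c in the frame of dish_2_c between -0.026 and 0.026 m and y of cart_1_c in the frame of dish_2_c between -0.037 and 0.037 m and z of cart_1_c in the frame of dish_2_c between -0.008 and 0.008 m) or (x of cart_2_c in the frame of dish_2_c between -0.026 and 0.026 m and y of cart_2_c in the frame of dish_2_c between -0.037 and 0.037 m and z of cart_2_c in the frame of dish_2_c between -0.008 and 0.008 m) or (x of cart_3_c in the frame of dish_2_c between -0.026 and 0.026 m and y of cart_3_c in the frame of dish_2_c between -0.037 and 0.037 m and z of cart_3_c in the frame of dish_2_c between -0.008 and 0.008 m) or (x of cart_4_c in the frame of dish_2_c between -0.026 and 0.026 m and y of cart_4_c in the frame of dish_2_c between -0.037 and 0.037 m and z of cart_4_c in the frame of dish_2_c between -0.008 and 0.008 m)) and ((horizontal distance between dish_3_c and dispenser below 0.01 m and angle between dish_3_c's own z axis and vertical below 0.1 rad) or (x of cart_1_c in the frame of dish_3_c between -0.026 and 0.026 m and y of cart_1_c in the frame of dish_3_c between -0.037 and 0.037 m and z of cart_1_c in the frame of dish_3_c between -0.008 and 0.008 m) or (x of cart_2_c in the frame of dish_3_c between -0.026 and 0.026 m and y of cart_2_c in the frame of dish_3_c between -0.037 and 0.037 m and z of cart_2_c in the frame of dish_3_c between -0.008 and 0.008 m) or (x of cart_3_c in the frame of dish_3_c between -0.026 and 0.026 m and y of cart_3_c in the frame of dish_3_c between -0.037 and 0.037 m and z of cart_3_c in the frame of dish_3_c between -0.008 and 0.008 m) or (x of cart_4_c in the frame of dish_3_c between -0.026 and 0.026 m and y of cart_4_c in the frame of dish_3_c between -0.037 and 0.037 m and z of cart_4_c in the frame of dish_3_c between -0.008 and 0.008 m)) and ((horizontal distance between dish_4_c and dispenser below 0.01 m and angle between dish_4_c's own z axis and vertical below 0.1 rad) or (x of cart_1_c in the frame of dish_4_c between -0.026 and 0.026 m and y of cart_1_c in the frame of dish_4_c between -0.037 and 0.037 m and z of cart_1_c in the frame of dish_4_c between -0.008 and 0.008 m) or (x of cart_2_c in the frame of dish_4_c between -0.026 and 0.026 m and y of cart_2_c in the frame of dish_4_c between -0.037 and 0.037 m and z of cart_2_c in the frame of dish_4_c between -0.008 and 0.008 m) or (x of cart_3_c in the frame of dish_4_c between -0.026 and 0.026 m and y of cart_3_c in the frame of dish_4_c between -0.037 and 0.037 m and z of cart_3_c in the frame of dish_4_c between -0.008 and 0.008 m) or (x of cart_4_c in the frame of dish_4_c between -0.026 and 0.026 m and y of cart_4_c in the frame of dish_4_c between -0.037 and 0.037 m and z of cart_4_c in the frame of dish_4_c between -0.008 and 0.008 m)) and ((horizontal distance between dish_5_c and dispenser below 0.01 m and angle between dish_5_c's own z axis and vertical below 0.1 rad) or (x of cart_1_c in the frame of dish_5_c between -0.026 and 0.026 m and y of cart_1_c in the frame of dish_5_c between -0.037 and 0.037 m and z of cart_1_c in the frame of dish_5_c between -0.008 and 0.008 m) or (x of cart_2_c in the frame of dish_5_c between -0.026 and 0.026 m and y of cart_2_c in the frame of dish_5_c between -0.037 and 0.037 m and z of cart_2_c in the frame of dish_5_c between -0.008 and 0.008 m) or (x of cart_3_c in the frame of dish_5_c between -0.026 and 0.026 m and y of cart_3_c in the frame of dish_5_c between -0.037 and 0.037 m and z of cart_3_c in the frame of dish_5_c between -0.008 and 0.008 m) or (x of cart_4_c in the frame of dish_5_c between -0.026 and 0.026 m and y of cart_4_c in the frame of dish_5_c between -0.037 and 0.037 m and z of cart_4_c in the frame of dish_5_c between -0.008 and 0.008 m)) and horizontal distance between cart_1_c and cart_2_c above 0.045 m and horizontal distance between each of cart_1_c, cart_2_c and cart_3_c above 0.045 m and horizontal distance between each of cart_1_c, cart_2_c, cart_3_c and cart_4_c above 0.045 m and value of joint door below 0.05 rad); the robot touches nothing.
It fails at once if the tape roll is pushed more than 30 mm from its place (distance of tape from where it was at the start of the episode above 0.03 m).
It fails at once if the marker is pushed more than 30 mm from its place (distance of pen from where it was at the start of the episode above 0.03 m).
It fails at once if the white spirit bottle is pushed more than 30 mm from its place (distance of spirit_bottle from where it was at the start of the episode above 0.03 m).
Of cart_1, cart_2, cart_3, cart_4 only 2 to 4 are there at a start; the rules pass over those that are not, and their reading is None.
At some moment in a run one of tray may be knocked a few centimetres aside while the robot is not near it.
Once in a run the grip may slacken for a moment while it holds something.
It also fails if it takes over 210 s, if anything falls off the work surface, if the arm or the gripper's body presses on something with over 40 N, if the wrist force passes 120 N, or if a joint passes its speed limit or range.

## Robot

A 6-joint arm with a two-finger parallel gripper is mounted at the origin on a cart in front of the work surface, level with it; the furniture and walls round the work are solid. World frame = base frame: x ahead of the robot, y to its left, z up, the work surface at z = 0. Lengths are in m, angles in rad, forces in N, time in s.
With the tool pointing down it reaches from about 0.325 to 0.775 m from the base axis. Payload 9.3 kg.
Tool frame: the origin (TCP) lies at the very end of the fingers, on their centre line; the grasp point (between the pads) lies 19 mm behind it; z points along the fingers, y is the line along which they close (so a half turn about z gives the same grasp; the last joint's range is limited). The gripper opens to 85 mm and grips with 20 to 120 N. Pads are 22 mm wide; open, the fingers measure 114 mm over their backs; the gripper's body (76 mm by 85 mm) begins 54 mm behind the grasp point. The pads swing forward as they close: fully open they stand 13 mm farther back than shut.
Start: joints at [1.023, 0.259, 0.021, 1.334, 0, 1.418], TCP at [0.212, 0.508, 0.206] pointing down, gripper open.
Joint ranges: [-3.04, 3.04], [-0.91, 1.82], [-1.04, 1.36], [-1.92, 1.95], [-1.52, 1.45], [-3.14, 3.14]. Speed limits (rad/s): [2.22, 2.22, 2.79, 3.14, 3.14, 3.14].

## Interface

Orientations are given as a unit quaternion [x, y, z, w].
In Python, from rig import manip gives the robot as it stands.
- The arm moves only by the tool drive_tool, never from a script. Its argument "moves" is a list of rows, each an object with "turn": the turn, a rotation vector about the tool's x, y, z in rad, a list of three; "translation": the shift along the tool's x, y, z in mm, a list of three; "claw": the opening, from 0 (shut) to 1 (fully open). A call has 1 to 12 rows; each row is the pose to reach, as a shift and turn from the pose commanded when the call began, along the tool's axes at that moment; what a row does not reach only later rows make up. A row lasts 1/8 s, in which the tool goes at most 62.5 mm and 10.7 degrees, less where a joint would pass 70% of its speed; a pose out of reach is approached as far as the arm can. A call with a gripper value outside its range is refused whole. The fingers move at their own pace and stop on an object; "squeeze" is the grip in N (left out, the last holds). Time passes only in rows, so rows that repeat a pose let the fingers close. It gives the time, the measured TCP pose, the force, the opening and the grip force at its end, in the units of the state.
- manip.get_state(): the state, without advancing time (a new reading comes with each control period).
- manip.capture(name): name is "scene" or "top"; returns a dict with "color" (420x560x3 uint8, red, green, blue), "z_map" (420x560 float32, m along the optical axis (not along the pixel's ray), 0 where there is no reading), "camera_matrix" (3x3 intrinsics, pixels), "k1" (the pictures are not rectified: a ray, as slopes to the right and down, at radius r is drawn at 1 + k1 r^2 times it, then the intrinsics apply), "position" and "attitude" of the camera in the world. Camera axes: x right, y down, z forward; pixel columns grow to the right and rows downward; lengths in m; the calibration is good to about 2 mm. A picture is of the moment at which its call begins.
- manip.sign_off(): hands the job in; it is judged then, once.
Trained networks look in a picture, given as the dict that the camera call returned (one of the last four; its "shot" number tells which), for a name from the list of things; names that differ only in an ending like _2 or _b are one class to them, and where a whole thing is asked for, a point or a joint stands for the part that bears it (a point fixed in the world has none). Each returns a list of dicts, best first, with "p" (0 to 1); they miss things now and then, are a little off and sometimes report something else, mostly with a low value. They report only what shows in the picture. A call takes as long as a camera call.
- manip.silhouettes(picture, label): "mask" (420x560 bool, what is visible of it).
- manip.pinpoint(picture, label): "at" ([x, y, z] in m, in the coordinates of the camera as it stood for that picture, good to about 4 mm: a listed point, or the origin of a listed thing).
The state is a dict: "time_s": time; "joints": joint angles; "joint_velocities": joint speeds; "joint_efforts": joint torques, N m; "ee_pos": TCP position; "eef_rot": TCP orientation; "wrist_force": force on the tool from outside, world axes, zero at the start; "ft_torque": the same for the moment, N m; "grip_width": opening from 0.0 (shut) to 1.0 (fully open); "grasp_force": force on a finger pad.
Only numpy, scipy, OpenCV 4.12 (cv2) and the standard library are available. Lean on these libraries where they do the work, as an engineer would, in place of code of your own. Each camera call takes 0.05 s, during which the arm holds its last target. There are 200 camera calls.

## Working session

There is one attempt and no reset: what is moved stays moved. The work goes in short steps, Python scripts to look and compute and a tool call to move; the robot and the scene stay as the last step left them, time stands still between calls to the robot, and variables do not carry over. Pictures are saved under pics/ and viewed, at most 14 in all, crops included, and the job is handed in when it is done.

Besides the shell and the picture viewer there is one more tool, called in YAML: its name, and indented under it one key for each argument. drive_tool: Moves the arm, as the interface text tells. Its arguments: {"type":"object","properties":{"moves":{"type":"array"},"squeeze":{"type":"number"}},"required":["moves"]}

```bash
mkdir -p pics; cat > h.py <<'E'
from rig import manip
import numpy as np, cv2
from scipy.spatial.transform import Rotation as R
def cap(n,save=None):
    p=manip.capture(n)
    if save: cv2.imwrite('pics/'+save,cv2.cvtColor(p['color'],cv2.COLOR_RGB2BGR))
    return p
def att(p):
    a=np.array(p['attitude'],float)
    return a if a.shape==(3,3) else R.from_quat(a).as_matrix()
def toW(p,c): return att(p)@np.array(c)+np.array(p['position'])
def pts(p,mask):
    v,u=np.nonzero(mask&(p['z_map']>0)); z=p['z_map'][v,u]
    K=p['camera_matrix']; k=p['k1']
    x=(u-K[0][2])/K[0][0]; y=(v-K[1][2])/K[1][1]
    a,b=x.copy(),y.copy()
    for _ in range(10):
        s=1+k*(a*a+b*b); a,b=x/s,y/s
    return np.c_[a*z,b*z,z]@att(p).T+np.array(p['position'])
def st():
    s=manip.get_state(); T=R.from_quat(s['eef_rot']).as_matrix()
    print('t',round(s['time_s'],2),'p',np.round(s['ee_pos'],4),'T',np.round(T,3).tolist(),'F',np.round(s['wrist_force'],1),'w',round(s['grip_width'],3),'g',s['grasp_force'],'j',np.round(s['joints'],2))
    return s,T
E
python3 - <<'E'
from h import *
st()
for n in ('scene','top'):
    p=cap(n,n+'0.png'); print(n,p['position'],p['attitude'],p['k1'])
    for l in ['cabinet','door_hinge','door_knob','dispenser','tray','dish_1_c','cart_1_c','tape','pen','spirit_bottle']:
        print(l,[(round(d['p'],2),np.round(toW(p,d['at']),3).tolist()) for d in manip.pinpoint(p,l)][:6])
E
```

```text
t 0.0 p [0.2114 0.5074 0.2057] T [[-0.923, 0.385, -0.001], [0.385, 0.923, -0.001], [0.0, -0.001, -1.0]] F [ 0.1  0.1 -0.1] w 0.999 g 0.0 j [ 1.02  0.26  0.02  1.33 -0.    1.42]
scene [0.06091156 0.7885479  0.50969831] [-0.26055849  0.79786736 -0.51887352  0.16213335] -0.08875428636088147
cabinet [(0.92, [0.57, -0.003, 0.007])]
door_hinge []
door_knob [(0.56, [0.692, 0.002, 0.098])]
dispenser [(0.88, [0.586, 0.281, 0.0])]
tray [(0.56, [0.491, -0.318, 0.001]), (0.22, [0.693, 0.006, 0.1])]
dish_1_c [(0.75, [0.591, 0.282, 0.1]), (0.33, [0.573, -0.004, 0.026])]
cart_1_c []
tape [(0.21, [0.587, 0.285, 0.101])]
pen []
spirit_bottle [(0.67, [0.764, 0.028, -0.001])]
top [0.38144012 0.03192927 1.52586288] [ 0.70951971 -0.70079526  0.05652413 -0.04767394] -0.17161079618823785
cabinet [(0.91, [0.575, -0.004, 0.002])]
door_hinge [(0.88, [0.574, -0.003, 0.025])]
door_knob [(0.89, [0.692, 0.001, 0.097])]
dispenser [(0.62, [0.591, 0.283, -0.0])]
tray [(0.9, [0.492, -0.316, -0.003])]
dish_1_c [(0.77, [0.585, 0.284, 0.098])]
cart_1_c [(0.16, [0.592, 0.284, 0.066])]
tape [(0.7, [0.558, 0.414, 0.001])]
pen [(0.72, [0.398, -0.036, 0.001])]
spirit_bottle [(0.63, [0.764, 0.031, 0.001])]
```

View pics/scene0.png

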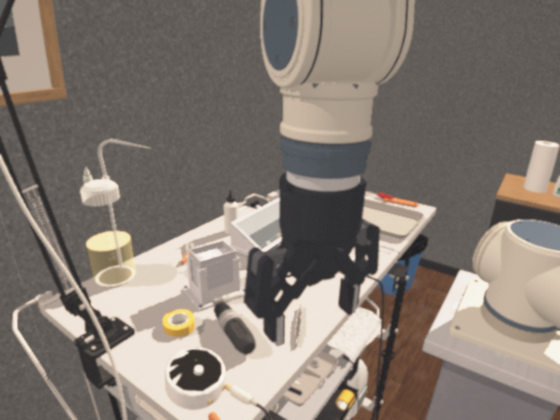

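View pics/top0.png

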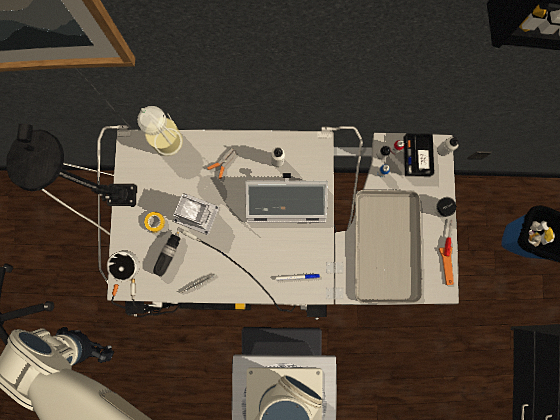

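The scene view is mostly blocked by the arm. The top view shows the cabinet at about (287,200), dispenser (195,212), tray (388,245), tape (154,222), pen (297,277) and bottle (279,155). Next I'll fit the yaws.

```bash
python3 - <<'E'
from h import *
p=cap('top')
for l,(z0,z1) in dict(cabinet=(0.015,.2),dispenser=(0.06,.2),dish_1_c=(.08,.2),tray=(.012,.05),pen=(.004,.05),tape=(.005,.05),spirit_bottle=(.0,.2),door_knob=(0.05,.2)).items():
    for d in manip.silhouettes(p,l)[:1]:
        q=pts(p,d['mask']); n=len(q); q=q[(q[:,2]>z0)&(q[:,2]<z1)]
        if len(q)<5: print(l,n,len(q)); continue
        r=cv2.minAreaRect((q[:,:2]*1000).astype(np.float32))
        print(l,round(d['p'],2),n,len(q),np.round(r[0],1),np.round(r[1],1),round(r[2],1),'z',np.round(np.percentile(q[:,2],[2,50,98]),3))
x=cv2.cvtColor(p['color'],cv2.COLOR_RGB2BGR)
cv2.imwrite('pics/c1.png',cv2.resize(x[130:310,130:340],(800,686))[:600])
cv2.imwrite('pics/c1.png',cv2.resize(x[160:300,140:335],(780,560),interpolation=cv2.INTER_CUBIC))
E
```

```text
cabinet 0.61 3506 3492 [631.7   1.3] [138.1 248.3] 0.7 z [0.021 0.06  0.093]
dispenser 0.67 508 46 [586.3 280.4] [87.2 70.3] 69.1 z [0.062 0.084 0.095]
dish_1_c 0.9 594 580 [588.4 283. ] [85.2 60.9] 69.9 z [0.088 0.095 0.111]
tray 0.82 7392 724 [ 494.7 -319.2] [211.9 352.3] 89.7 z [0.012 0.019 0.027]
pen 0.45 185 162 [394.3 -37.3] [ 12.6 133.6] 4.7 z [0.005 0.011 0.018]
tape 0.76 243 225 [559.1 414.3] [62.8 58.1] 47.1 z [0.007 0.019 0.026]
door_knob 0.92 3019 2176 [643.9   3.4] [246.  113.6] 88.6 z [0.051 0.071 0.095]
```

View pics/c1.png

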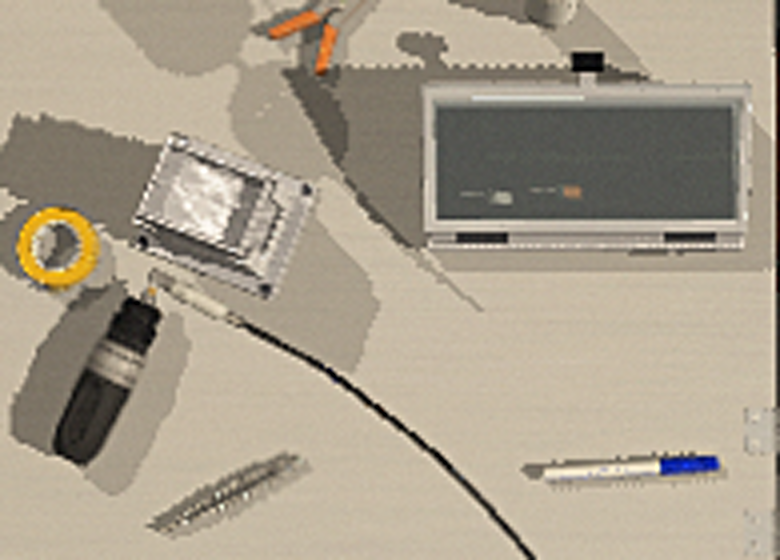

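```bash
python3 - <<'E'
from h import *
p=cap('top')
m=np.zeros((420,560),bool); m[170:181,278:296]=1
m&=(p['color'].sum(2)<110)
q=pts(p,m); q=q[q[:,2]>.06]; print(len(q),q.min(0),q.max(0),np.median(q,0))
for l in ['door_hinge','door_knob','dish_1_c','cart_1_c','cabinet']:
    print(l,[(round(d['p'],2),np.round(toW(p,d['at']),3).tolist()) for d in manip.pinpoint(p,l)][:4])
m=np.zeros((420,560),bool); m[220:224,246:328]=1
q=pts(p,m); q=q[q[:,2]>.015]; print(np.polyfit(q[:,1],q[:,0],1))
E
```

```text
38 [ 0.68751418 -0.00872062  0.09599778] [0.70094466 0.0123443  0.10858139] [0.69314768 0.00322933 0.10310385]
door_hinge [(0.95, [0.576, 0.0, 0.023])]
door_knob [(0.96, [0.691, 0.002, 0.097]), (0.59, [0.56, 0.413, 0.001])]
dish_1_c [(0.57, [0.584, 0.282, 0.1]), (0.28, [0.576, 0.001, 0.028])]
cart_1_c []
cabinet [(0.88, [0.573, -0.004, 0.002])]
[-0.01307614  0.56637597]
```

drive_tool:
  moves:
    - {"turn":[0,0,-0.18],"translation":[0,0,-60],"claw":0.6}
    - {"turn":[0,0,-0.36],"translation":[0,0,-60],"claw":0.6}
    - {"turn":[0,0,-0.39],"translation":[0,0,-60],"claw":0.6}

```text
time_s: 2.22
ee_pos: [0.2116, 0.5078, 0.2666]
eef_rot: [0.002, 1.0, 0.0, 0.0]
wrist_force: [-0.1, 0.4, 0.8]
grip_width: 0.6
grasp_force: 0.0
```

```bash
python3 -c "
from h import *
st()"
```

```text
t 2.23 p [0.2116 0.5078 0.2666] T [[-1.0, 0.005, 0.0], [0.005, 1.0, 0.001], [-0.0, 0.001, -1.0]] F [-0.1  0.4  0.8] w 0.6 g 0.0 j [1.02 0.25 0.16 1.48 0.   1.03]
```

drive_tool:
  moves:
    - {"turn":[0,0,0],"translation":[-480,-505,0],"claw":0.5}
    - {"turn":[0,0,0],"translation":[-480,-505,0],"claw":0.5}
    - {"turn":[0,0,0],"translation":[-480,-505,0],"claw":0.5}
    - {"turn":[0,0,0],"translation":[-480,-505,0],"claw":0.5}
    - {"turn":[0,0,0],"translation":[-480,-505,0],"claw":0.5}
    - {"turn":[0,0,0],"translation":[-480,-505,0],"claw":0.5}
    - {"turn":[0,0,0],"translation":[-480,-505,0],"claw":0.5}
    - {"turn":[0,0,0],"translation":[-480,-505,0],"claw":0.5}
    - {"turn":[0,0,0],"translation":[-480,-505,0],"claw":0.5}
    - {"turn":[0,0,0],"translation":[-480,-505,0],"claw":0.5}
    - {"turn":[0,0,0],"translation":[-480,-505,0],"claw":0.5}
    - {"turn":[0,0,0],"translation":[-480,-505,0],"claw":0.5}

```text
time_s: 3.72
ee_pos: [0.6907, -0.0031, 0.263]
eef_rot: [0.006, 1.0, 0.0, -0.002]
wrist_force: [-0.5, 0.3, -0.3]
grip_width: 0.5
grasp_force: 0.0
```

```bash
python3 - <<'E'
from h import *
st()
p=cap('scene','s1.png')
for l in ['door_knob','cart_1_c','dish_1_c','dispenser','door_hinge']:
    print(l,[(round(d['p'],2),np.round(toW(p,d['at']),3).tolist()) for d in manip.pinpoint(p,l)][:4])
E
```

```text
t 3.73 p [ 0.6907 -0.0031  0.263 ] T [[-1.0, 0.012, -0.004], [0.012, 1.0, 0.0], [0.004, 0.0, -1.0]] F [-0.5  0.3 -0.3] w 0.5 g 0.0 j [-0.13  0.52  0.57  1.63 -0.   -0.11]
door_knob [(0.72, [0.695, 0.006, 0.097])]
cart_1_c []
dish_1_c [(0.93, [0.589, 0.281, 0.099]), (0.69, [0.394, -0.038, -0.004]), (0.37, [0.587, 0.28, 0.053])]
dispenser [(0.69, [0.588, 0.281, 0.003])]
door_hinge [(0.67, [0.571, -0.004, 0.029])]
```

View pics/s1.png

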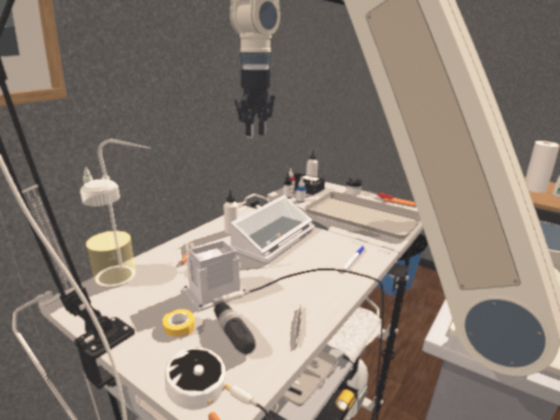

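The scene view shows the hand above the knob (255,120). The dispenser is at (212,268), the tray is clear at (365,213), and the shut door is at (272,225).

drive_tool:
  moves:
    - {"turn":[0,0,0],"translation":[-5,3,60],"claw":0.55}
    - {"turn":[0,0,0],"translation":[-5,3,110],"claw":0.55}
    - {"turn":[0,0,0],"translation":[-5,3,150],"claw":0.55}
    - {"turn":[0,0,0],"translation":[-5,3,178],"claw":0.55}
    - {"turn":[0,0,0],"translation":[-5,3,178],"claw":0.55}
    - {"turn":[0,0,0],"translation":[-5,3,178],"claw":0.2}
    - {"turn":[0,0,0],"translation":[-5,3,178],"claw":0.1}
    - {"turn":[0,0,0],"translation":[-5,3,178],"claw":0.1}
    - {"turn":[0,0,0],"translation":[-5,3,178],"claw":0.1}
  squeeze: 25

```text
time_s: 5.15
ee_pos: [0.6943, 0.0033, 0.0889]
eef_rot: [0.002, 1.0, -0.0, 0.0]
wrist_force: [-0.6, 0.5, 0.9]
grip_width: 0.102
grasp_force: 0.0
```

```bash
python3 -c "
from h import *
st()"
```

```text
t 5.15 p [0.6943 0.0033 0.0889] T [[-1.0, 0.005, 0.001], [0.005, 1.0, -0.0], [-0.001, -0.0, -1.0]] F [-0.6  0.5  0.9] w 0.102 g 0.0 j [-0.12  0.55  0.19  1.2   0.   -0.11]
```

```bash
python3 - <<'E'
from h import *
p=cap('scene'); t=cap('top')
a=cv2.resize(p['color'][80:240,190:330],(525,600),interpolation=cv2.INTER_CUBIC)
b=cv2.resize(t['color'][140:230,240:335],(275,260),interpolation=cv2.INTER_CUBIC)
o=np.zeros((600,800,3),np.uint8); o[:,:525]=a; o[:260,525:]=b
cv2.imwrite('pics/s2.png',o[:,:,::-1])
for l in ['door_knob']:
  for q in (p,t): print(l,[(round(d['p'],2),np.round(toW(q,d['at']),3).tolist()) for d in manip.pinpoint(q,l)][:4])
E
```

```text
door_knob [(0.97, [0.695, 0.007, 0.096])]
door_knob []
```

View pics/s2.png

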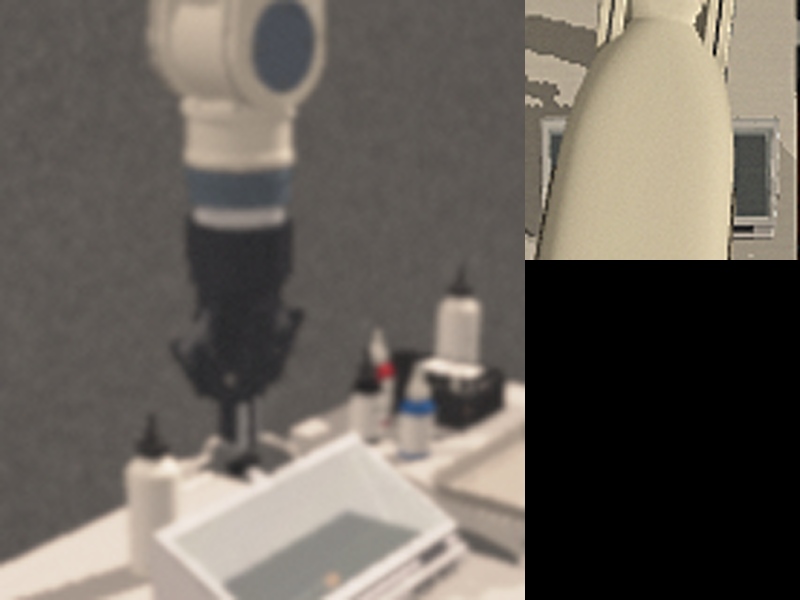

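```bash
python3 - <<'E'
from h import *
p=cap('scene')
for v in range(186,212,2):
    m=np.zeros((420,560),bool); m[v,246:264]=1; m&=p['color'].sum(2)<170
    q=pts(p,m)
    if len(q): print(v,len(q),np.round(q[:: max(1,len(q)//3)],3).tolist())
E
```

```text
186 10 [[0.689, 0.037, 0.162], [0.681, 0.034, 0.163], [0.682, 0.02, 0.158], [0.688, -0.001, 0.151]]
188 3 [[0.694, 0.022, 0.151], [0.694, 0.019, 0.15], [0.689, 0.021, 0.151]]
190 3 [[0.696, 0.021, 0.144], [0.695, 0.017, 0.143], [0.688, 0.022, 0.146]]
192 3 [[0.696, 0.021, 0.138], [0.691, 0.023, 0.14], [0.686, 0.025, 0.142]]
194 3 [[0.697, 0.02, 0.132], [0.693, 0.021, 0.133], [0.69, 0.019, 0.133]]
196 2 [[0.694, 0.019, 0.126], [0.69, 0.02, 0.127]]
202 4 [[0.691, 0.006, 0.105], [0.688, 0.004, 0.105], [0.689, -0.001, 0.103], [0.687, -0.003, 0.103]]
204 4 [[0.695, 0.014, 0.1], [0.695, 0.009, 0.099], [0.691, 0.01, 0.1], [0.688, 0.01, 0.101]]
```

The picture shows the closed fingers ending at about (240,450) with the knob just below at (240,465). They closed above it, so I'll reopen and try slightly lower.

drive_tool:
  moves:
    - {"turn":[0,0,0],"translation":[0,0,0],"claw":0.55}
    - {"turn":[0,0,0],"translation":[0,0,0],"claw":0.55}
    - {"turn":[0,0,0],"translation":[0,0,0],"claw":0.55}
    - {"turn":[0,0,0],"translation":[0,0,0],"claw":0.55}
    - {"turn":[0,0,0],"translation":[-2,0,5],"claw":0.55}
    - {"turn":[0,0,0],"translation":[-2,0,8],"claw":0.55}
    - {"turn":[0,0,0],"translation":[-2,0,8],"claw":0.1}
    - {"turn":[0,0,0],"translation":[-2,0,8],"claw":0.1}
    - {"turn":[0,0,0],"translation":[-2,0,8],"claw":0.1}
    - {"turn":[0,0,0],"translation":[-2,0,8],"claw":0.1}

```text
time_s: 6.65
ee_pos: [0.6962, 0.0033, 0.0805]
eef_rot: [0.002, 1.0, -0.0, 0.0]
wrist_force: [-1.0, 0.1, 0.3]
grip_width: 0.104
grasp_force: 0.0
```

```bash
python3 - <<'E'
from h import *
st()
p=cap('scene')
a=cv2.resize(p['color'][150:230,200:300],(750,600),interpolation=cv2.INTER_CUBIC)
cv2.imwrite('pics/s3.png',a[:,:,::-1])
E
```

```text
t 6.65 p [0.6962 0.0033 0.0805] T [[-1.0, 0.005, 0.0], [0.005, 1.0, -0.0], [-0.0, -0.0, -1.0]] F [-1.   0.1  0.3] w 0.104 g 0.0 j [-0.12  0.56  0.18  1.19 -0.   -0.11]
```

View pics/s3.png

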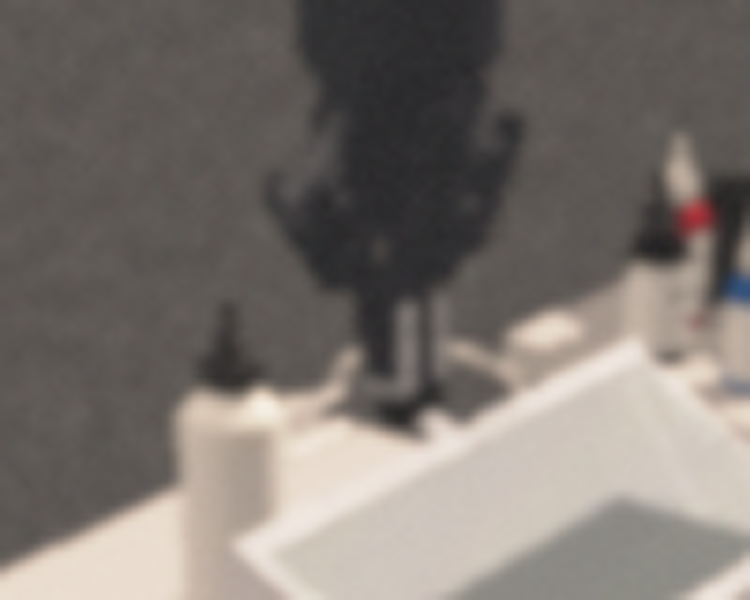

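```bash
python3 - <<'E'
from h import *
p=cap('scene')
for v in range(192,212,2):
    out=[]
    for u in range(244,264,2):
        m=np.zeros((420,560),bool); m[v,u]=1
        q=pts(p,m); out.append('%d,%d,%d/%d'%(*(q[0]*1000),p['color'][v,u].sum()) if len(q) else '-')
    print(v,' '.join(out))
E
```

```text
192 920,-221,15/275 920,-232,11/251 698,22,137/156 692,20,138/139 686,19,139/218 683,13,138/341 687,0,134/231 683,-4,133/326 918,-315,-12/287 921,-332,-17/271
194 915,-215,10/267 921,-233,3/253 699,21,131/174 693,19,132/139 688,16,132/217 685,11,131/335 689,-1,127/220 683,-3,127/319 920,-317,-21/302 919,-329,-25/277
196 919,-220,0/278 918,-229,-2/350 699,21,125/243 691,21,127/148 689,16,126/225 684,13,126/353 689,-1,120/230 682,-2,122/352 851,-228,13/439 847,-235,12/457
198 918,-218,-7/347 872,-175,17/448 696,24,121/265 693,20,120/148 689,16,120/223 684,13,120/352 691,-3,113/228 686,-7,113/330 921,-318,-38/335 845,-232,5/377
200 872,-164,13/420 923,-235,-21/379 708,10,107/266 695,18,113/241 687,18,115/268 686,10,113/349 688,0,109/208 686,-7,107/248 920,-318,-47/275 920,-330,-50/272
202 867,-157,8/545 922,-234,-29/363 917,-240,-29/276 921,-257,-36/285 692,13,106/306 690,5,104/284 689,-2,102/162 686,-7,101/180 920,-317,-55/263 920,-330,-59/273
204 921,-220,-32/389 918,-229,-34/302 922,-245,-41/259 698,14,99/196 693,11,99/150 687,10,100/137 685,2,98/255 685,-5,96/328 916,-312,-61/281 918,-328,-66/286
206 853,-140,2/596 853,-151,0/546 920,-243,-47/416 919,-254,-51/319 691,13,94/196 687,9,94/210 684,4,93/450 682,-1,92/605 920,-316,-72/504 676,-13,89/491
208 840,-126,3/668 841,-137,0/643 832,-137,1/641 828,-143,0/612 824,-149,0/540 919,-278,-67/471 917,-288,-70/483 677,4,89/646 674,0,88/670 671,-6,86/651
210 834,-118,0/656 829,-123,0/662 822,-124,1/661 819,-131,0/662 808,-128,3/662 675,24,90/669 674,17,88/668 670,13,87/676 667,8,86/655 665,1,84/607
```

The depth shows the fingertips ending near z=0.107, with the knob (top about 0.103) still below them. The real tips sit higher than the reported TCP, so I'll go lower in small steps.

drive_tool:
  moves:
    - {"turn":[0,0,0],"translation":[0,0,0],"claw":0.55}
    - {"turn":[0,0,0],"translation":[0,0,0],"claw":0.55}
    - {"turn":[0,0,0],"translation":[0,0,0],"claw":0.55}
    - {"turn":[0,0,0],"translation":[0,0,0],"claw":0.55}
    - {"turn":[0,0,0],"translation":[0,0,5],"claw":0.55}
    - {"turn":[0,0,0],"translation":[0,0,10],"claw":0.55}
    - {"turn":[0,0,0],"translation":[0,0,14],"claw":0.55}
    - {"turn":[0,0,0],"translation":[0,0,14],"claw":0.1}
    - {"turn":[0,0,0],"translation":[0,0,14],"claw":0.1}
    - {"turn":[0,0,0],"translation":[0,0,14],"claw":0.1}
    - {"turn":[0,0,0],"translation":[0,0,14],"claw":0.1}

```text
time_s: 8.12
ee_pos: [0.6959, 0.001, 0.0664]
eef_rot: [0.003, 1.0, -0.002, -0.0]
wrist_force: [-0.8, -11.2, -1.5]
grip_width: 0.272
grasp_force: 28.7
```

```bash
python3 - <<'E'
from h import *
st()
p=cap('scene')
for v in range(190,212,2):
    out=[]
    for u in range(244,264,2):
        m=np.zeros((420,560),bool); m[v,u]=1
        q=pts(p,m); out.append('%d,%d,%d/%d'%(*(q[0]*1000),p['color'][v,u].sum()) if len(q) and q[0,0]<.75 else '-')
    print(v,' '.join(out))
E
```

```text
t 8.12 p [0.6959 0.001  0.0664] T [[-1.0, 0.006, -0.001], [0.006, 1.0, -0.004], [0.001, -0.004, -1.0]] F [ -0.8 -11.2  -1.5] w 0.272 g 28.698303401470184 j [-0.12  0.57  0.16  1.16 -0.   -0.11]
190 687,52,155/139 684,47,154/146 683,39,152/169 687,26,147/179 683,23,147/151 - 698,-13,133/157 690,-13,135/144 683,-13,136/161 681,-20,135/194
192 693,44,145/150 685,46,148/146 684,38,145/135 689,23,140/144 681,24,142/151 706,-13,125/160 693,-6,130/145 690,-12,129/158 684,-14,130/276 -
194 697,40,137/204 688,42,140/156 684,39,140/146 687,27,136/141 682,24,136/174 704,-12,120/172 696,-10,122/142 686,-7,125/157 684,-14,124/316 -
196 - 701,27,126/244 694,27,128/150 690,24,128/161 688,17,127/289 704,-11,114/262 696,-10,116/148 687,-8,119/156 685,-14,117/315 -
198 - 702,26,120/362 697,23,120/174 688,26,123/148 687,18,121/311 702,-9,109/293 695,-8,111/157 691,-13,110/157 684,-13,112/315 -
200 - 702,26,114/347 695,26,115/173 688,26,117/151 686,20,116/314 684,13,114/308 695,-8,104/143 687,-8,107/151 684,-13,106/318 -
202 - 703,25,107/332 698,22,108/153 688,26,111/157 - 686,11,107/307 688,0,103/134 685,-5,102/143 685,-14,99/297 -
204 - - 694,27,104/183 689,25,105/164 687,18,103/319 684,13,102/306 687,0,97/263 687,-7,94/321 - -
206 - - 701,20,94/429 696,17,94/360 685,20,98/354 686,11,95/324 685,3,93/444 678,2,94/592 - 676,-12,89/497
208 - - - - - - - 675,7,90/611 672,2,89/653 672,-7,86/646
210 - - - - - 674,26,91/666 672,20,89/668 669,14,88/667 668,7,86/642 668,-2,82/597
```

It's gripped: width 23 mm, with the tips about 26 mm above the reported TCP. I'll regrip slightly deeper, then swing the door.

drive_tool:
  moves:
    - {"turn":[0,0,0],"translation":[0,-3,0],"claw":0.45}
    - {"turn":[0,0,0],"translation":[0,-3,0],"claw":0.45}
    - {"turn":[0,0,0],"translation":[0,-3,5],"claw":0.45}
    - {"turn":[0,0,0],"translation":[0,-3,5],"claw":0.1}
    - {"turn":[0,0,0],"translation":[0,-3,5],"claw":0.1}
    - {"turn":[0,0,0],"translation":[0,-3,5],"claw":0.1}

```text
time_s: 8.93
ee_pos: [0.6957, 0.0008, 0.0611]
eef_rot: [0.002, 1.0, 0.0, -0.0]
wrist_force: [-1.7, 1.1, -2.4]
grip_width: 0.269
grasp_force: 27.4
```

drive_tool:
  moves:
    - {"turn":[0,0,0],"translation":[15,0,-22],"claw":0.1}
    - {"turn":[0,0,0],"translation":[33,-1,-40],"claw":0.1}
    - {"turn":[0,0,0],"translation":[53,-1,-54],"claw":0.1}
    - {"turn":[0,0,0],"translation":[75,-1,-65],"claw":0.1}
    - {"turn":[0,0,0],"translation":[99,-2,-71],"claw":0.1}
    - {"turn":[0,0,0],"translation":[123,-2,-73],"claw":0.1}
    - {"turn":[0,0,0],"translation":[147,-3,-71],"claw":0.1}
    - {"turn":[0,0,0],"translation":[171,-3,-65],"claw":0.1}
    - {"turn":[0,0,0],"translation":[193,-4,-54],"claw":0.1}
    - {"turn":[0,0,0],"translation":[213,-4,-40],"claw":0.1}
    - {"turn":[0,0,0],"translation":[230,-4,-22],"claw":0.1}
    - {"turn":[0,0,0],"translation":[244,-5,-3],"claw":0.1}

```text
time_s: 10.42
ee_pos: [0.4511, -0.0027, 0.0646]
eef_rot: [0.002, 1.0, 0.001, 0.0]
wrist_force: [0.2, 7.1, 0.7]
grip_width: 0.276
grasp_force: 30.0
```

```bash
python3 - <<'E'
from h import *
st()
p=cap('scene'); 
for l in ['door_knob','cart_1_c']: print([(round(d['p'],2),np.round(toW(p,d['at']),3).tolist()) for d in manip.pinpoint(p,l)][:5])
E
```

```text
t 10.43 p [ 0.4511 -0.0027  0.0646] T [[-1.0, 0.004, 0.001], [0.004, 1.0, 0.001], [-0.001, 0.001, -1.0]] F [0.2 7.1 0.7] w 0.276 g 30.03767967224121 j [-0.19  0.18 -0.46  0.92  0.   -0.19]
[(0.59, [0.452, 0.003, 0.104])]
[(0.16, [0.587, 0.284, 0.072])]
```

drive_tool:
  moves:
    - {"turn":[0,0,0],"translation":[8,0,17],"claw":0.1}
    - {"turn":[0,0,0],"translation":[14,0,33],"claw":0.1}
    - {"turn":[0,0,0],"translation":[14,0,33],"claw":0.6}
    - {"turn":[0,0,0],"translation":[14,0,33],"claw":0.6}
    - {"turn":[0,0,0],"translation":[14,0,33],"claw":0.6}
    - {"turn":[0,0,0],"translation":[14,0,33],"claw":0.6}
    - {"turn":[0,0,0],"translation":[14,0,-20],"claw":0.7}
    - {"turn":[0,0,0],"translation":[14,0,-80],"claw":0.8}
    - {"turn":[0,0,0],"translation":[14,0,-140],"claw":1.0}
    - {"turn":[0,0,0],"translation":[14,0,-170],"claw":1.0}

```text
time_s: 11.82
ee_pos: [0.4389, -0.0036, 0.2379]
eef_rot: [0.002, 1.0, -0.0, 0.002]
wrist_force: [1.3, -0.6, -0.7]
grip_width: 0.997
grasp_force: 0.0
```

drive_tool:
  moves:
    - {"turn":[0,0,-0.18],"translation":[-20,60,0],"claw":1.0}
    - {"turn":[0,0,-0.36],"translation":[-50,120,0],"claw":1.0}
    - {"turn":[0,0,-0.54],"translation":[-80,170,0],"claw":1.0}
    - {"turn":[0,0,-0.72],"translation":[-110,220,0],"claw":1.0}
    - {"turn":[0,0,-0.9],"translation":[-135,260,0],"claw":1.0}
    - {"turn":[0,0,-1.08],"translation":[-150,284,0],"claw":1.0}
    - {"turn":[0,0,-1.22],"translation":[-150,284,0],"claw":1.0}
    - {"turn":[0,0,-1.22],"translation":[-150,284,0],"claw":1.0}

```text
time_s: 12.82
ee_pos: [0.5895, 0.2802, 0.234]
eef_rot: [-0.571, 0.821, 0.0, -0.0]
wrist_force: [-0.1, 0.9, -0.8]
grip_width: 0.997
grasp_force: 0.0
```

```bash
python3 - <<'E'
from h import *
st()
t=cap('top'); p=cap('scene')
for q in (t,p):
  for l in ['door_knob','cart_1_c','dish_1_c','tray']: print(l,[(round(d['p'],2),np.round(toW(q,d['at']),3).tolist()) for d in manip.pinpoint(q,l)][:5])
a=cv2.resize(t['color'][170:295,230:340],(528,600),interpolation=cv2.INTER_CUBIC)
b=cv2.resize(p['color'][190:270,210:320],(272,198),interpolation=cv2.INTER_CUBIC)
o=np.zeros((600,800,3),np.uint8); o[:,:528]=a; o[:198,528:]=b
cv2.imwrite('pics/s4.png',o[:,:,::-1])
E
```

```text
t 12.82 p [0.5895 0.2802 0.234 ] T [[-0.349, -0.937, -0.001], [-0.937, 0.349, -0.0], [0.0, 0.0, -1.0]] F [-0.1  0.9 -0.8] w 0.997 g 0.0 j [ 0.32  0.44  0.36  1.49 -0.   -0.9 ]
door_knob [(0.73, [0.434, -0.002, 0.022]), (0.65, [0.572, -0.004, 0.002])]
cart_1_c []
dish_1_c [(0.79, [0.588, 0.281, 0.1]), (0.55, [0.599, 0.07, 0.026])]
tray [(0.91, [0.494, -0.319, -0.001])]
door_knob [(0.97, [0.43, 0.0, 0.025])]
cart_1_c []
dish_1_c [(0.84, [0.589, 0.283, 0.1]), (0.58, [0.392, -0.041, -0.001])]
tray [(0.98, [0.491, -0.318, 0.001])]
```

View pics/s4.png

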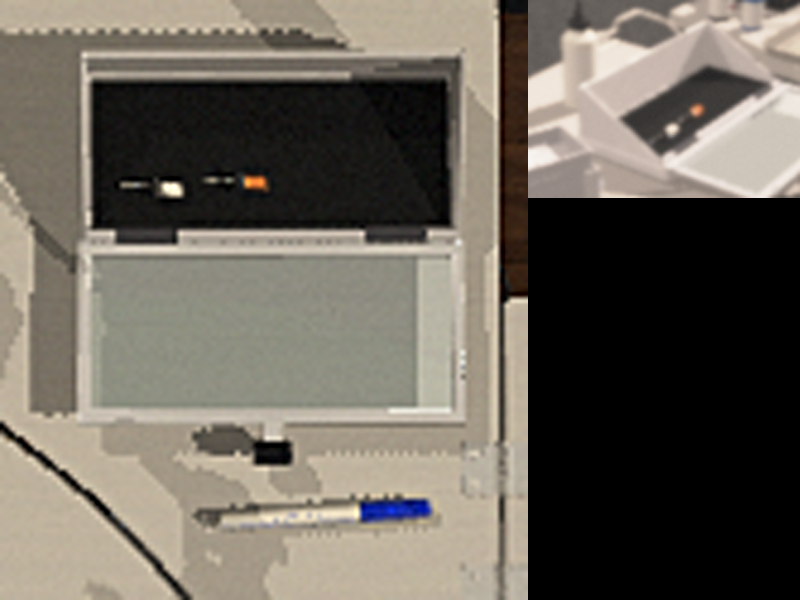

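The door lies fully open with the knob at (272,452). A white cartridge is at (172,188) and an orange one at (255,183). Dark ones could be hiding on the black floor, so I'll check depth and colour.

```bash
python3 - <<'E'
from h import *
t=cap('top'); p=cap('scene')
m=np.zeros((420,560),bool); m[184:222,246:326]=1
q=pts(t,m); c=t['color'][m&(t['z_map']>0)].astype(int)
s=(q[:,0]>.585)&(q[:,0]<.66)&(q[:,2]<.06); q=q[s];c=c[s]
r=q[:,2]
print('floor z',np.percentile(r,[1,10,50,90,99]))
hi=r>np.median(r)+.007
print(np.round(np.c_[q[hi]*1000,c[hi]],0).astype(int).tolist()[:60])
br=c.sum(1)>150
print('bright',np.round(np.c_[q[br]*1000,c[br]],0).astype(int).tolist()[:60])
m[:]=0; m[200:245,215:320]=1
def sm(img): return img
q=pts(p,m); s=(q[:,0]>.59)&(q[:,0]<.66)&(abs(q[:,1])<.11)&(q[:,2]>.029)&(q[:,2]<.045)
print(len(q),s.sum()); h,_,_=np.histogram2d(q[s,0],q[s,1],bins=[np.arange(.59,.665,.01),np.arange(-.11,.115,.01)]);print(h.astype(int))
g=t['color'][180:225,242:330].astype(float); e=np.clip((g-g.min())*5,0,255).astype(np.uint8)
cv2.imwrite('pics/e.png',cv2.resize(e[:,:,::-1],(792,405),interpolation=cv2.INTER_CUBIC))
E
```

```text
floor z [0.01505182 0.01895669 0.02327125 0.02841111 0.04566842]
[[658, 101, 31, 18, 22, 21], [660, -76, 32, 6, 8, 9], [660, -116, 37, 74, 71, 66], [656, -116, 37, 81, 77, 72], [653, -116, 36, 78, 74, 66], [643, 124, 59, 109, 104, 91], [651, -117, 32, 76, 71, 64], [646, -117, 58, 100, 90, 84], [645, 91, 31, 19, 17, 20], [647, -73, 32, 10, 9, 5], [647, -117, 34, 106, 98, 88], [638, 124, 54, 107, 100, 89], [642, 97, 30, 21, 20, 17], [642, 76, 32, 14, 14, 11], [645, -117, 32, 105, 99, 89], [640, -117, 57, 101, 95, 86], [633, 120, 60, 198, 187, 170], [641, -116, 37, 105, 98, 88], [631, 124, 53, 101, 97, 86], [638, -61, 31, 27, 21, 22], [637, -116, 37, 117, 108, 98], [635, -118, 55, 106, 101, 92], [629, 124, 49, 102, 94, 85], [633, 57, 31, 19, 18, 18], [635, -92, 31, 15, 15, 13], [634, -116, 40, 118, 110, 100], [632, -118, 53, 108, 103, 94], [626, 121, 51, 209, 196, 179], [631, -5, 31, 20, 18, 18], [628, -118, 54, 111, 104, 96], [622, 120, 53, 211, 199, 185], [620, 121, 48, 185, 174, 159], [623, 81, 31, 22, 21, 20], [623, 57, 34, 24, 22, 24], [624, 41, 31, 27, 24, 24], [624, 23, 32, 28, 2
[... 2184 characters left out ...]
1, 119, 24, 181, 170, 155], [624, -115, 21, 70, 70, 68], [622, -117, 34, 113, 108, 97], [621, -118, 45, 131, 121, 113], [621, 127, 1, 102, 97, 85], [614, 121, 45, 182, 173, 157], [617, 119, 25, 180, 169, 154], [621, -114, 24, 72, 65, 62], [619, -117, 33, 112, 107, 98], [617, -118, 46, 134, 125, 111], [618, 127, -2, 109, 100, 89], [610, 120, 51, 178, 169, 152]]
4707 33
[[0 0 0 0 0 0 0 0 0 0 0 0 0 0 0 0 0 7 7 0 0 0]
 [0 0 0 0 0 0 0 0 0 0 0 4 5 6 0 0 0 1 3 0 0 0]
 [0 0 0 0 0 0 0 0 0 0 0 0 0 0 0 0 0 0 0 0 0 0]
 [0 0 0 0 0 0 0 0 0 0 0 0 0 0 0 0 0 0 0 0 0 0]
 [0 0 0 0 0 0 0 0 0 0 0 0 0 0 0 0 0 0 0 0 0 0]
 [0 0 0 0 0 0 0 0 0 0 0 0 0 0 0 0 0 0 0 0 0 0]
 [0 0 0 0 0 0 0 0 0 0 0 0 0 0 0 0 0 0 0 0 0 0]]
```

View pics/e.png

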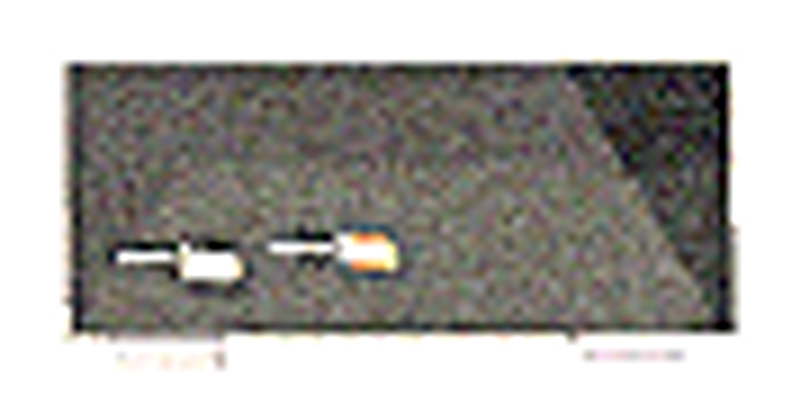

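The enhanced picture shows exactly two cartridges, white at (211,264) and orange at (370,251), with needles pointing +y. So I need two dishes. Now I'll measure the true height of the open fingertips and the cartridge positions.

```bash
python3 - <<'E'
from h import *
s,T=st()
p=cap('scene')
q=pts(p,np.ones((420,560),bool)); tc=np.array(s['ee_pos'])
l=(q-tc)@T
k=(abs(l[:,0])<.03)&(abs(l[:,1])<.075)&(l[:,2]<.1)&(l[:,2]>-.12); l=l[k]
for a in np.arange(-.075,.075,.01):
    z=l[(l[:,1]>a)&(l[:,1]<a+.01),2]; z=z[z<.03]
    if len(z): print('y %.3f n %d maxz(tool) %.4f'%(a,len(z),np.sort(z)[-3:].mean()))
t=cap('top')
K=t['camera_matrix']
def ray(u,v,z):
    x=(u-K[0][2])/K[0][0]; y=(v-K[1][2])/K[1][1]; a,b=x,y
    for _ in range(10): s=1+t['k1']*(a*a+b*b); a,b=x/s,y/s
    d=att(t)@np.array([a,b,1]); o=np.array(t['position']); return o+d*(z-o[2])/d[2]
g=t['color'].astype(int).sum(2)
for nm,(u0,u1) in dict(white=(261,270),orange=(279,288)).items():
    sub=g[203:213,u0:u1].astype(float); w=np.clip(sub-130,0,None); v,u=np.mgrid[203:213,u0:u1]
    print(nm,np.round(ray((u*w).sum()/w.sum(),(v*w).sum()/w.sum(),.0345),4))
for nm,(u0,u1) in dict(needleW=(254,261),needleO=(271,279)).items():
    sub=g[203:213,u0:u1].astype(float); w=np.clip(sub-130,0,None); v,u=np.mgrid[203:213,u0:u1]
    print(nm,np.round(ray((u*w).sum()/w.sum(),(v*w).sum()/w.sum(),.0285),4))
E
```

```text
t 13.43 p [0.5894 0.2798 0.2344] T [[-0.349, -0.937, 0.0], [-0.937, 0.349, 0.0], [-0.0, -0.0, -1.0]] F [-0.8 -0.5 -0.7] w 1.004 g 0.0 j [ 0.31  0.44  0.36  1.49  0.   -0.9 ]
y -0.075 n 19 maxz(tool) -0.0872
y -0.065 n 60 maxz(tool) -0.0821
y -0.055 n 42 maxz(tool) -0.0437
y -0.045 n 234 maxz(tool) -0.0400
y -0.035 n 43 maxz(tool) -0.0906
y -0.025 n 24 maxz(tool) -0.1048
y -0.015 n 28 maxz(tool) -0.0996
y -0.005 n 10 maxz(tool) -0.1008
y 0.005 n 3 maxz(tool) -0.1033
y 0.015 n 17 maxz(tool) -0.1049
y 0.025 n 66 maxz(tool) -0.0989
y 0.035 n 88 maxz(tool) -0.0486
y 0.045 n 180 maxz(tool) -0.0396
y 0.055 n 131 maxz(tool) -0.0476
y 0.065 n 211 maxz(tool) -0.0846
white [0.6013 0.0648 0.0345]
orange [0.6064 0.0118 0.0345]
needleW [0.6047 0.0901 0.0285]
needleO [0.6086 0.0352 0.0285]
```

drive_tool:
  moves:
    - {"turn":[0,0,0],"translation":[-2,2,60],"claw":1.0}
    - {"turn":[0,0,0],"translation":[-2,2,110],"claw":1.0}
    - {"turn":[0,0,0],"translation":[-2,2,145],"claw":1.0}
    - {"turn":[0,0,0],"translation":[-2,2,168],"claw":1.0}
    - {"turn":[0,0,0],"translation":[-2,2,168],"claw":1.0}
    - {"turn":[0,0,0],"translation":[-2,2,168],"claw":0.5}
    - {"turn":[0,0,0],"translation":[-2,2,168],"claw":0.5}
    - {"turn":[0,0,0],"translation":[-2,2,168],"claw":0.5}
    - {"turn":[0,0,0],"translation":[-2,2,168],"claw":0.5}
  squeeze: 40

```text
time_s: 14.65
ee_pos: [0.5885, 0.2825, 0.0669]
eef_rot: [-0.571, 0.821, -0.0, 0.0]
wrist_force: [0.3, -0.5, 0.7]
grip_width: 0.685
grasp_force: 48.2
```

```bash
python3 - <<'E'
from h import *
s,T=st()
p=cap('scene')
q=pts(p,np.ones((420,560),bool)); tc=np.array(s['ee_pos'])
l=(q-tc)@T; k=(abs(l[:,0])<.012)&(l[:,2]<-.01)&(l[:,2]>-.09)
for a in np.arange(-.06,.06,.01):
    z=l[k&(l[:,1]>a)&(l[:,1]<a+.01),2]
    if len(z): print('y %.3f n %d z %.4f %.4f'%(a,len(z),z.min(),np.sort(z)[-3:].mean()))
a=cv2.resize(p['color'][210:310,170:260],(540,600),interpolation=cv2.INTER_CUBIC)
cv2.imwrite('pics/d1.png',a[:,:,::-1])
E
```

```text
t 14.65 p [0.5885 0.2825 0.0669] T [[-0.348, -0.937, 0.001], [-0.937, 0.348, 0.0], [-0.001, -0.001, -1.0]] F [ 0.3 -0.5  0.7] w 0.685 g 48.19395124912262 j [ 0.32  0.5   0.03  1.1  -0.   -0.9 ]
y -0.060 n 10 z -0.0889 -0.0788
y -0.050 n 7 z -0.0896 -0.0756
y -0.040 n 86 z -0.0854 -0.0400
y -0.030 n 150 z -0.0890 -0.0250
y -0.020 n 18 z -0.0272 -0.0248
y -0.010 n 15 z -0.0271 -0.0250
y 0.000 n 8 z -0.0267 -0.0198
y 0.020 n 17 z -0.0859 -0.0153
y 0.030 n 152 z -0.0900 -0.0108
y 0.040 n 94 z -0.0876 -0.0380
y 0.050 n 32 z -0.0896 -0.0771
```

View pics/d1.png

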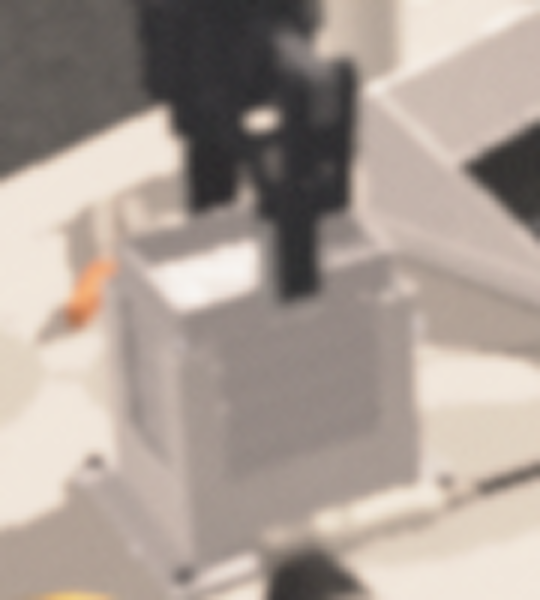

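The fingers grip the top dish (290,280), but only about 4 mm below the rim. I'll regrip 5 mm lower and then lift.

drive_tool:
  moves:
    - {"turn":[0,0,0],"translation":[0,0,0],"claw":0.9}
    - {"turn":[0,0,0],"translation":[0,0,0],"claw":0.9}
    - {"turn":[0,0,0],"translation":[0,0,5],"claw":0.9}
    - {"turn":[0,0,0],"translation":[0,0,5],"claw":0.5}
    - {"turn":[0,0,0],"translation":[0,0,5],"claw":0.5}
    - {"turn":[0,0,0],"translation":[0,0,5],"claw":0.5}
    - {"turn":[0,0,0],"translation":[0,0,-10],"claw":0.5}
    - {"turn":[0,0,0],"translation":[0,0,-35],"claw":0.5}
    - {"turn":[0,0,0],"translation":[0,0,-80],"claw":0.5}
    - {"turn":[0,0,0],"translation":[0,0,-130],"claw":0.5}
    - {"turn":[0,0,0],"translation":[0,0,-140],"claw":0.5}
    - {"turn":[0,0,0],"translation":[0,0,-140],"claw":0.5}

```text
time_s: 16.2
ee_pos: [0.5885, 0.2825, 0.2071]
eef_rot: [-0.571, 0.821, -0.0, 0.001]
wrist_force: [0.6, 0.2, -2.0]
grip_width: 0.689
grasp_force: 50.2
```

```bash
python3 - <<'E'
from h import *
st()
p=cap('scene'); t=cap('top')
for q in (p,t):
  for l in ['dish_1_c','tray']: print(l,[(round(d['p'],2),np.round(toW(q,d['at']),3).tolist()) for d in manip.pinpoint(q,l)][:5])
E
```

```text
t 16.2 p [0.5885 0.2825 0.2071] T [[-0.348, -0.937, 0.001], [-0.937, 0.348, 0.0], [-0.001, -0.001, -1.0]] F [ 0.6  0.2 -2. ] w 0.689 g 50.1833052188158 j [ 0.32  0.44  0.29  1.42 -0.   -0.9 ]
dish_1_c [(0.63, [0.59, 0.283, 0.245])]
tray [(0.9, [0.49, -0.317, -0.0])]
dish_1_c [(0.69, [0.59, 0.281, 0.001]), (0.59, [0.586, 0.281, 0.245])]
tray [(0.6, [0.495, -0.319, -0.004])]
```

The dish is held with its centre 37 mm above the TCP reading, and only one dish came up. Carrying it to the tray.

drive_tool:
  moves:
    - {"turn":[0,0,0.1],"translation":[48,-15,0],"claw":0.5}
    - {"turn":[0,0,0.22],"translation":[96,-30,0],"claw":0.5}
    - {"turn":[0,0,0.34],"translation":[144,-45,0],"claw":0.5}
    - {"turn":[0,0,0.46],"translation":[192,-60,0],"claw":0.5}
    - {"turn":[0,0,0.58],"translation":[240,-74,0],"claw":0.5}
    - {"turn":[0,0,0.7],"translation":[288,-89,0],"claw":0.5}
    - {"turn":[0,0,0.82],"translation":[336,-104,0],"claw":0.5}
    - {"turn":[0,0,0.94],"translation":[384,-119,0],"claw":0.5}
    - {"turn":[0,0,1.06],"translation":[432,-134,0],"claw":0.5}
    - {"turn":[0,0,1.15],"translation":[480,-149,0],"claw":0.5}
    - {"turn":[0,0,1.215],"translation":[528,-163,0],"claw":0.5}
    - {"turn":[0,0,1.215],"translation":[574,-178,0],"claw":0.5}

```text
time_s: 18.0
ee_pos: [0.5548, -0.3192, 0.2058]
eef_rot: [0.0, 1.0, 0.0, -0.0]
wrist_force: [0.7, 0.3, -1.7]
grip_width: 0.692
grasp_force: 50.1
```

```bash
python3 - <<'E'
from h import *
st()
p=cap('scene'); t=cap('top')
for q in (p,t):
  for l in ['dish_1_c','tray','dispenser']: print(l,[(round(d['p'],2),np.round(toW(q,d['at']),3).tolist()) for d in manip.pinpoint(q,l)][:5])
E
```

```text
t 18.0 p [ 0.5548 -0.3192  0.2058] T [[-1.0, 0.001, -0.001], [0.001, 1.0, 0.001], [0.001, 0.001, -1.0]] F [ 0.7  0.3 -1.7] w 0.692 g 50.09783998131752 j [-0.65  0.42  0.26  1.41  0.   -0.65]
dish_1_c [(0.45, [0.557, -0.319, 0.245])]
tray [(0.57, [0.491, -0.319, -0.0]), (0.53, [0.553, -0.32, 0.229])]
dispenser [(0.65, [0.589, 0.283, 0.003])]
dish_1_c [(0.54, [0.602, 0.068, 0.028]), (0.51, [0.553, -0.325, 0.241])]
tray [(0.64, [0.493, -0.316, -0.005])]
dispenser [(0.83, [0.589, 0.283, -0.002])]
```

drive_tool:
  moves:
    - {"turn":[0,0,0],"translation":[0,0,50],"claw":0.5}
    - {"turn":[0,0,0],"translation":[0,0,100],"claw":0.5}
    - {"turn":[0,0,0],"translation":[0,0,150],"claw":0.5}
    - {"turn":[0,0,0],"translation":[0,0,190],"claw":0.5}
    - {"turn":[0,0,0],"translation":[0,0,215],"claw":0.5}
    - {"turn":[0,0,0],"translation":[0,0,224],"claw":0.5}
    - {"turn":[0,0,0],"translation":[0,0,228],"claw":0.5}
    - {"turn":[0,0,0],"translation":[0,0,228],"claw":0.5}

```text
time_s: 19.4
ee_pos: [0.556, -0.3161, -0.0143]
eef_rot: [-0.001, 1.0, -0.001, 0.002]
wrist_force: [-20.5, 14.3, 59.7]
grip_width: 0.69
grasp_force: 62.7
```

```bash
python3 - <<'E'
from h import *
st()
p=cap('scene')
for q in (p,):
  for l in ['dish_1_c']: print(l,[(round(d['p'],2),np.round(toW(q,d['at']),3).tolist()) for d in manip.pinpoint(q,l)][:5])
E
```

```text
t 19.4 p [ 0.556  -0.3161 -0.0143] T [[-1.0, -0.002, 0.004], [-0.002, 1.0, -0.003], [-0.004, -0.003, -1.0]] F [-20.5  14.3  59.7] w 0.69 g 62.72341936826706 j [-0.65  0.54 -0.12  0.9   0.   -0.65]
dish_1_c [(0.73, [0.556, -0.316, 0.027])]
```

```bash
python3 - <<'E'
from h import *
p=cap('scene')
a=cv2.resize(p['color'][170:250,310:430],(792,528),interpolation=cv2.INTER_CUBIC)
cv2.imwrite('pics/d2.png',a[:,:,::-1])
s,T=st()
q=pts(p,np.ones((420,560),bool)); tc=np.array(s['ee_pos'])
for zz in np.arange(0,.06,.004):
    k=(abs(q[:,0]-.556)<.06)&(q[:,1]>-.32)&(q[:,1]<-.26)&(q[:,2]>zz)&(q[:,2]<zz+.004)
    w=q[k]; 
    if len(w)>3: print('%.3f'%zz,len(w),np.round(w[:,:2].min(0),3),np.round(w[:,:2].max(0),3))
E
```

```text
t 19.55 p [ 0.556  -0.3161 -0.0143] T [[-1.0, -0.002, 0.004], [-0.002, 1.0, -0.003], [-0.004, -0.003, -1.0]] F [-19.8  15.   59.9] w 0.689 g 62.71873153746128 j [-0.65  0.54 -0.13  0.9   0.   -0.65]
0.000 160 [ 0.497 -0.319] [ 0.616 -0.26 ]
0.004 26 [ 0.511 -0.319] [ 0.604 -0.279]
0.008 30 [ 0.512 -0.319] [ 0.595 -0.282]
0.012 26 [ 0.512 -0.318] [ 0.596 -0.282]
0.016 24 [ 0.511 -0.31 ] [ 0.596 -0.28 ]
0.020 30 [ 0.511 -0.314] [ 0.594 -0.274]
0.024 27 [ 0.51 -0.32] [ 0.595 -0.27 ]
0.028 38 [ 0.51  -0.313] [ 0.595 -0.269]
0.032 38 [ 0.51  -0.319] [ 0.597 -0.273]
0.036 13 [ 0.515 -0.305] [ 0.594 -0.27 ]
0.040 9 [ 0.544 -0.287] [ 0.565 -0.27 ]
0.044 6 [ 0.545 -0.287] [ 0.559 -0.272]
0.048 11 [ 0.543 -0.283] [ 0.559 -0.269]
0.056 4 [ 0.542 -0.28 ] [ 0.555 -0.269]
```

View pics/d2.png

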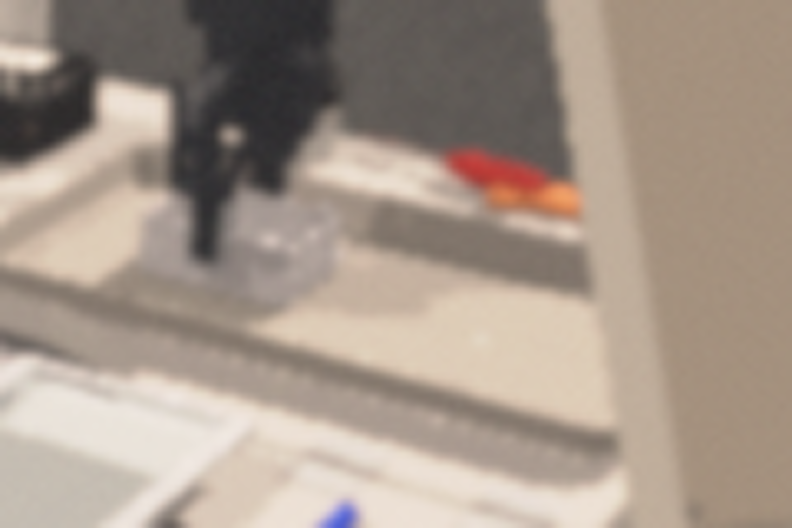

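The object under the fingers at (240,240) is 34 mm tall: two nested dishes came up together. I need exactly two, so I'll relax the press, release, regrip only the upper one higher on its rim and move it to its own place.

drive_tool:
  moves:
    - {"turn":[0,0,0],"translation":[0,0,-6],"claw":0.5}
    - {"turn":[0,0,0],"translation":[0,0,-11],"claw":0.5}
    - {"turn":[0,0,0],"translation":[0,0,-11],"claw":0.5}
    - {"turn":[0,0,0],"translation":[0,0,-11],"claw":0.85}
    - {"turn":[0,0,0],"translation":[0,0,-11],"claw":0.85}
    - {"turn":[0,0,0],"translation":[0,0,-11],"claw":0.85}
    - {"turn":[0,0,0],"translation":[0,0,-19],"claw":0.85}
    - {"turn":[0,0,0],"translation":[0,0,-19],"claw":0.85}

```text
time_s: 20.55
ee_pos: [0.5558, -0.318, -0.0017]
eef_rot: [-0.0, 1.0, -0.0, 0.001]
wrist_force: [0.6, 0.1, 0.6]
grip_width: 0.846
grasp_force: 0.0
```

```bash
python3 - <<'E'
from h import *
p=cap('scene')
s,T=st()
q=pts(p,np.ones((420,560),bool))
for zz in np.arange(0,.06,.003):
    k=(abs(q[:,0]-.556)<.06)&(q[:,1]>-.355)&(q[:,1]<-.25)&(q[:,2]>zz)&(q[:,2]<zz+.003)
    w=q[k]; d=k&(abs(q[:,0]-.556)<.012)
    if len(w)>3: print('%.3f'%zz,len(w),np.round(np.percentile(w[:,:2],[3,97],axis=0),3).tolist(),np.round(q[d][:,1].max(),3) if d.any() else '')
print([(round(d['p'],2),np.round(toW(p,d['at']),3).tolist()) for d in manip.pinpoint(p,'dish_1_c')][:5])
E
```

```text
t 20.6 p [ 0.5556 -0.3179 -0.002 ] T [[-1.0, -0.0, 0.001], [-0.0, 1.0, -0.001], [-0.001, -0.001, -1.0]] F [-0.2 -0.5  0.3] w 0.848 g 0.0 j [-0.65  0.53 -0.1   0.94 -0.   -0.65]
0.000 178 [[0.498, -0.347], [0.612, -0.259]] -0.258
0.003 32 [[0.503, -0.317], [0.612, -0.255]] -0.255
0.006 21 [[0.51, -0.33], [0.58, -0.284]] -0.285
0.009 27 [[0.51, -0.33], [0.591, -0.284]] -0.285
0.012 25 [[0.511, -0.329], [0.591, -0.285]] -0.286
0.015 24 [[0.511, -0.337], [0.592, -0.285]] -0.284
0.018 33 [[0.509, -0.338], [0.594, -0.284]] -0.284
0.021 57 [[0.511, -0.345], [0.588, -0.286]] -0.286
0.024 39 [[0.511, -0.346], [0.592, -0.285]] -0.285
0.027 33 [[0.511, -0.349], [0.594, -0.283]] -0.285
0.030 36 [[0.511, -0.347], [0.593, -0.279]] -0.277
0.033 50 [[0.51, -0.354], [0.593, -0.277]] -0.276
0.036 23 [[0.51, -0.354], [0.594, -0.272]] -0.271
0.039 6 [[0.544, -0.343], [0.562, -0.27]] -0.27
0.042 10 [[0.544, -0.355], [0.56, -0.27]] -0.27
0.045 9 [[0.544, -0.354], [0.562, -0.268]] -0.268
0.048 10 [[0.544, -0.354], [0.562, -0.269]] -0.269
0.051 11 [[0.546, -0.353], [0.561, -0.267]] -0.267
0.054 7 [[0.546, -0.354], [0.563, -0.268]] -0.268
0.057 9 [[0.546, -0.354], [0.563, -0.265]] -0.264
[(0.8, [0.559, -0.316, 0.028]), (0.4, [0.573, -0.003, 0.023]), (0.2, [0.589, 0.279, 0.083])]
```

drive_tool:
  moves:
    - {"turn":[0,0,0],"translation":[0,0,1],"claw":0.5}
    - {"turn":[0,0,0],"translation":[0,0,1],"claw":0.5}
    - {"turn":[0,0,0],"translation":[0,0,1],"claw":0.5}
    - {"turn":[0,0,0],"translation":[0,0,1],"claw":0.5}
    - {"turn":[0,0,0],"translation":[0,0,-10],"claw":0.5}
    - {"turn":[0,0,0],"translation":[0,0,-30],"claw":0.5}
    - {"turn":[0,0,0],"translation":[0,0,-50],"claw":0.5}
    - {"turn":[0,0,0],"translation":[0,0,-50],"claw":0.5}

```text
time_s: 21.65
ee_pos: [0.5561, -0.3182, 0.0491]
eef_rot: [-0.0, 1.0, -0.001, 0.001]
wrist_force: [0.7, 0.6, -1.4]
grip_width: 0.688
grasp_force: 43.7
```

```bash
python3 - <<'E'
from h import *
p=cap('scene')
s,T=st()
q=pts(p,np.ones((420,560),bool))
for zz in np.arange(0,.1,.004):
    k=(abs(q[:,0]-.556)<.06)&(q[:,1]>-.36)&(q[:,1]<-.25)&(q[:,2]>zz)&(q[:,2]<zz+.004)
    w=q[k]
    if len(w)>3: print('%.3f'%zz,len(w),np.round(np.percentile(w[:,:2],[3,97],axis=0),3).tolist())
print([(round(d['p'],2),np.round(toW(p,d['at']),3).tolist()) for d in manip.pinpoint(p,'dish_1_c')][:5])
E
```

```text
t 21.7 p [ 0.5556 -0.3178  0.0479] T [[-1.0, -0.0, 0.001], [-0.0, 1.0, -0.001], [-0.001, -0.001, -1.0]] F [ 0.4  0.1 -1.3] w 0.686 g 43.721285462379456 j [-0.65  0.49 -0.04  1.04 -0.   -0.65]
0.000 199 [[0.498, -0.353], [0.614, -0.258]]
0.004 96 [[0.511, -0.348], [0.593, -0.282]]
0.008 55 [[0.511, -0.348], [0.593, -0.285]]
0.012 56 [[0.511, -0.346], [0.593, -0.285]]
0.016 76 [[0.511, -0.348], [0.595, -0.285]]
0.020 14 [[0.511, -0.345], [0.594, -0.286]]
0.072 49 [[0.512, -0.347], [0.593, -0.286]]
0.076 47 [[0.511, -0.348], [0.593, -0.286]]
0.080 57 [[0.512, -0.349], [0.592, -0.281]]
0.084 64 [[0.511, -0.351], [0.594, -0.278]]
0.088 31 [[0.512, -0.35], [0.595, -0.276]]
0.092 21 [[0.544, -0.351], [0.563, -0.274]]
0.096 12 [[0.544, -0.352], [0.565, -0.273]]
[(0.51, [0.556, -0.317, 0.08])]
```

One dish stays standing at (0.553, -0.317) and the other is held alone. Moving it 128 mm nearer and setting it down.

drive_tool:
  moves:
    - {"turn":[0,0,0],"translation":[43,0,0],"claw":0.5}
    - {"turn":[0,0,0],"translation":[86,0,0],"claw":0.5}
    - {"turn":[0,0,0],"translation":[128,0,0],"claw":0.5}
    - {"turn":[0,0,0],"translation":[128,0,30],"claw":0.5}
    - {"turn":[0,0,0],"translation":[128,0,55],"claw":0.5}
    - {"turn":[0,0,0],"translation":[128,0,65],"claw":0.5}
    - {"turn":[0,0,0],"translation":[128,0,68],"claw":0.5}
    - {"turn":[0,0,0],"translation":[128,0,68],"claw":0.5}

```text
time_s: 22.75
ee_pos: [0.4269, -0.317, -0.0198]
eef_rot: [-0.0, 1.0, 0.0, -0.0]
wrist_force: [-4.3, 4.3, 13.3]
grip_width: 0.689
grasp_force: 46.6
```

drive_tool:
  moves:
    - {"turn":[0,0,0],"translation":[0,0,0],"claw":0.85}
    - {"turn":[0,0,0],"translation":[0,0,0],"claw":0.85}
    - {"turn":[0,0,0],"translation":[0,0,0],"claw":0.85}
    - {"turn":[0,0,0],"translation":[0,0,-20],"claw":0.85}
    - {"turn":[0,0,0],"translation":[0,0,-70],"claw":0.85}
    - {"turn":[0,0,0],"translation":[0,0,-130],"claw":0.85}
    - {"turn":[0,0,0],"translation":[0,0,-180],"claw":0.7}

```text
time_s: 23.62
ee_pos: [0.4274, -0.3177, 0.1616]
eef_rot: [-0.0, 1.0, -0.0, 0.0]
wrist_force: [1.0, -0.4, -0.3]
grip_width: 0.703
grasp_force: 0.0
```

```bash
python3 - <<'E'
from h import *
st()
p=cap('scene'); t=cap('top')
for q in (p,t):
  for l in ['dish_1_c','tray','cart_1_c']: print(l,[(round(d['p'],2),np.round(toW(q,d['at']),3).tolist()) for d in manip.pinpoint(q,l)][:5])
q=pts(t,np.ones((420,560),bool))
k=(q[:,0]>.54)&(q[:,0]<.64)&(q[:,1]>.24)&(q[:,1]<.33)&(q[:,2]>.03)
print('disp',np.percentile(q[k][:,2],[2,50,90]))
E
```

```text
t 23.62 p [ 0.4274 -0.3177  0.1616] T [[-1.0, -0.0, 0.001], [-0.0, 1.0, -0.001], [-0.001, -0.001, -1.0]] F [ 1.  -0.4 -0.3] w 0.703 g 0.0 j [-0.8   0.25 -0.11  1.21 -0.   -0.8 ]
dish_1_c [(0.66, [0.49, -0.32, -0.001]), (0.65, [0.429, -0.319, 0.015])]
tray [(0.71, [0.489, -0.321, 0.0]), (0.67, [0.393, -0.044, 0.0])]
cart_1_c [(0.29, [0.56, 0.412, 0.001])]
dish_1_c [(0.62, [0.426, -0.318, 0.013]), (0.54, [0.558, 0.415, -0.002]), (0.23, [0.397, -0.034, -0.002])]
tray [(0.88, [0.49, -0.316, -0.004])]
cart_1_c []
disp [0.03675908 0.09419259 0.10539947]
```

```bash
cat >> h.py <<'E'
def ray(t,u,v,z):
    K=t['camera_matrix']; x=(u-K[0][2])/K[0][0]; y=(v-K[1][2])/K[1][1]; a,b=x,y
    for _ in range(10): s=1+t['k1']*(a*a+b*b); a,b=x/s,y/s
    d=att(t)@np.array([a,b,1]); o=np.array(t['position']); return o+d*(z-o[2])/d[2]
E
python3 - <<'E'
from h import *
for n in ('top','scene'):
    p=cap(n); c=p['color'].astype(int); g=c.sum(2)
    V,U=np.mgrid[0:420,0:560]
    P=np.array([0,0,0.])
    m=np.zeros((420,560),bool)
    # mask pixels whose ray at z=.0285 lies in cabinet interior
    K=p['camera_matrix']
    for v in range(170,260):
        for u in range(200,340):
            w=ray(p,u,v,.0285)
            if .583<w[0]<.66 and -.1<w[1]<.108: m[v,u]=1
    b=m&(g>(150 if n=='top' else 330))
    nn,lab,stt,cen=cv2.connectedComponentsWithStats(b.astype(np.uint8),connectivity=8)
    for i in range(1,nn):
        if stt[i,4]<4: continue
        uv=np.argwhere(lab==i); W=np.array([ray(p,u,v,.03) for v,u in uv]); col=c[lab==i]
        q=pts(p,lab==i)
        print(n,stt[i,4],'mean',np.round(W.mean(0),4),'min',np.round(W.min(0),3),'max',np.round(W.max(0),3),'depth mean',np.round(q.mean(0),4),np.round(col.mean(0)))
        B=uv[(col.sum(1)>300)]
E
```

```text
top 16 mean [0.6021 0.0662 0.03  ] min [0.599 0.059 0.03 ] max [0.608 0.075 0.03 ] depth mean [0.6019 0.0662 0.0311] [192. 183. 159.]
top 4 mean [0.6083 0.0395 0.03  ] min [0.608 0.035 0.03 ] max [0.608 0.044 0.03 ] depth mean [0.6089 0.0395 0.0264] [116. 106.  93.]
top 14 mean [0.6071 0.0117 0.03  ] min [0.603 0.004 0.03 ] max [0.612 0.019 0.03 ] depth mean [0.607  0.0117 0.031 ] [175. 108.  54.]
top 6 mean [0.6045 0.0889 0.03  ] min [0.604 0.081 0.03 ] max [0.605 0.097 0.03 ] depth mean [0.6054 0.0891 0.0242] [125. 119. 105.]
scene 13 mean [0.6043 0.0101 0.03  ] min [0.598 0.001 0.03 ] max [0.611 0.019 0.03 ] depth mean [0.6034 0.0113 0.0307] [196. 134.  98.]
scene 77 mean [0.6331 0.0998 0.03  ] min [0.589 0.081 0.03 ] max [0.658 0.11  0.03 ] depth mean [0.6202 0.1151 0.0406] [181. 166. 158.]
scene 26 mean [0.5997 0.0624 0.03  ] min [0.59 0.05 0.03] max [0.61  0.075 0.03 ] depth mean [0.6025 0.0587 0.0276] [179. 166. 153.]
```

Barrels are at white (0.602, 0.066) and orange (0.6065, 0.0115). Going to the white one with the fingers closing across its width.

drive_tool:
  moves:
    - {"turn":[0,0,0.18],"translation":[-20,45,0],"claw":0.4}
    - {"turn":[0,0,0.36],"translation":[-40,90,0],"claw":0.25}
    - {"turn":[0,0,0.54],"translation":[-60,135,0],"claw":0.25}
    - {"turn":[0,0,0.72],"translation":[-80,180,0],"claw":0.25}
    - {"turn":[0,0,0.9],"translation":[-100,225,0],"claw":0.25}
    - {"turn":[0,0,1.08],"translation":[-120,270,0],"claw":0.25}
    - {"turn":[0,0,1.26],"translation":[-140,315,0],"claw":0.25}
    - {"turn":[0,0,1.44],"translation":[-160,355,0],"claw":0.25}
    - {"turn":[0,0,1.62],"translation":[-177,384,0],"claw":0.25}
    - {"turn":[0,0,1.675],"translation":[-177,384,0],"claw":0.25}
    - {"turn":[0,0,1.675],"translation":[-177,384,80],"claw":0.25}
    - {"turn":[0,0,1.675],"translation":[-177,384,100],"claw":0.25}

```text
time_s: 25.62
ee_pos: [0.6029, 0.0666, 0.0563]
eef_rot: [0.743, 0.67, -0.001, -0.001]
wrist_force: [-0.9, 0.8, -0.7]
grip_width: 0.253
grasp_force: 0.0
```

```bash
python3 - <<'E'
from h import *
s,T=st()
p=cap('scene')
q=pts(p,np.ones((420,560),bool)); tc=np.array(s['ee_pos'])
l=(q-tc)@T
k=(abs(l[:,0])<.03)&(abs(l[:,1])<.06)&(l[:,2]<-.015)&(l[:,2]>-.09); l=l[k]
for a in np.arange(-.06,.06,.006):
    z=l[(l[:,1]>a)&(l[:,1]<a+.006),2]
    if len(z): print('y %.3f n %d tip %.4f'%(a,len(z),np.sort(z)[-2:].mean()))
a=cv2.resize(p['color'][170:250,210:310],(750,600),interpolation=cv2.INTER_CUBIC)
cv2.imwrite('pics/k1.png',a[:,:,::-1])
E
```

```text
t 25.62 p [0.6029 0.0666 0.0563] T [[0.103, 0.995, -0.003], [0.995, -0.103, 0.0], [-0.0, -0.003, -1.0]] F [-0.9  0.8 -0.7] w 0.253 g 0.0 j [-0.03  0.43 -0.11  1.03 -0.    1.65]
y -0.054 n 5 tip -0.0857
y -0.048 n 21 tip -0.0747
y -0.042 n 22 tip -0.0724
y -0.036 n 6 tip -0.0764
y -0.030 n 31 tip -0.0375
y -0.024 n 70 tip -0.0323
y -0.018 n 52 tip -0.0263
y -0.012 n 14 tip -0.0326
y 0.006 n 82 tip -0.0264
y 0.012 n 73 tip -0.0287
y 0.018 n 25 tip -0.0360
y 0.024 n 4 tip -0.0608
y 0.030 n 18 tip -0.0718
y 0.036 n 10 tip -0.0743
y 0.042 n 8 tip -0.0792
y 0.048 n 1 tip -0.0882
```

View pics/k1.png

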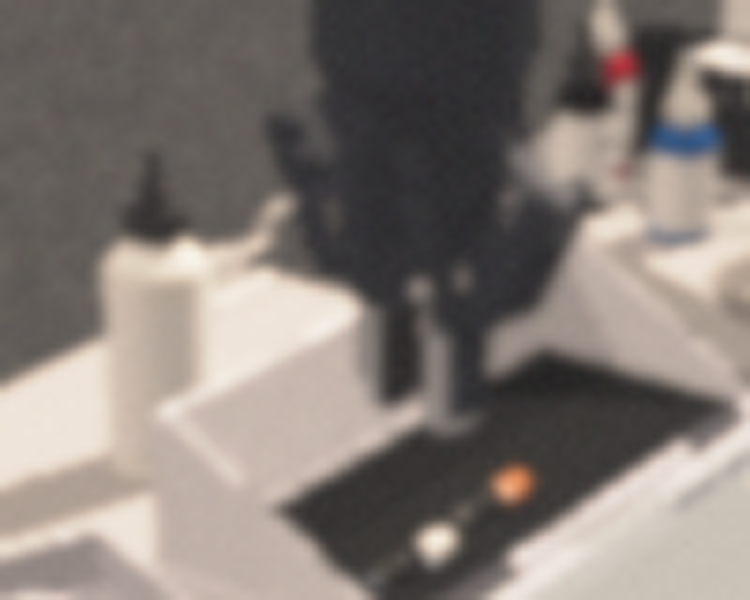

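The view shows the fingers above the white cartridge (435,545), with the orange one at (513,483). Descending.

drive_tool:
  moves:
    - {"turn":[0,0,0],"translation":[0,0,25],"claw":0.25}
    - {"turn":[0,0,0],"translation":[0,0,42],"claw":0.25}
    - {"turn":[0,0,0],"translation":[0,0,52],"claw":0.25}
    - {"turn":[0,0,0],"translation":[0,0,57],"claw":0.25}
    - {"turn":[0,0,0],"translation":[0,0,57],"claw":0.25}
    - {"turn":[0,0,0],"translation":[0,0,57],"claw":0.02}
    - {"turn":[0,0,0],"translation":[0,0,57],"claw":0.02}
    - {"turn":[0,0,0],"translation":[0,0,57],"claw":0.02}
    - {"turn":[0,0,0],"translation":[0,0,57],"claw":0.02}
  squeeze: 25

```text
time_s: 26.8
ee_pos: [0.6047, 0.0664, 0.0031]
eef_rot: [0.743, 0.669, 0.0, 0.0]
wrist_force: [-1.0, -0.2, 5.7]
grip_width: 0.104
grasp_force: 28.8
```

```bash
python3 -c "
from h import *
st()"
```

```text
t 26.8 p [0.6047 0.0664 0.0031] T [[0.104, 0.995, 0.001], [0.995, -0.104, -0.0], [0.0, 0.001, -1.0]] F [-1.  -0.2  5.7] w 0.104 g 28.821498155593872 j [-0.03  0.48 -0.18  0.91  0.    1.65]
```

drive_tool:
  moves:
    - {"turn":[0,0,0],"translation":[0,0,-20],"claw":0.02}
    - {"turn":[0,0,0],"translation":[0,0,-70],"claw":0.02}
    - {"turn":[0,0,0],"translation":[0,0,-120],"claw":0.02}
    - {"turn":[0,0,0],"translation":[-45,-1,-130],"claw":0.02}
    - {"turn":[0,0,0],"translation":[-95,-2,-130],"claw":0.02}
    - {"turn":[0,0,0],"translation":[-145,-4,-130],"claw":0.02}
    - {"turn":[0,0,0],"translation":[-195,-5,-130],"claw":0.02}
    - {"turn":[0,0,0],"translation":[-245,-6,-130],"claw":0.02}
    - {"turn":[0,0,0],"translation":[-295,-8,-130],"claw":0.02}
    - {"turn":[0,0,0],"translation":[-345,-9,-130],"claw":0.02}
    - {"turn":[0,0,0],"translation":[-393,-10,-130],"claw":0.02}
    - {"turn":[0,0,0],"translation":[-393,-10,-130],"claw":0.02}

```text
time_s: 28.3
ee_pos: [0.5525, -0.3266, 0.1316]
eef_rot: [0.744, 0.668, -0.0, -0.0]
wrist_force: [-0.2, 0.5, 0.1]
grip_width: 0.105
grasp_force: 28.1
```

```bash
cat > look.py <<'E'
from h import *
st()
p=cap('scene'); t=cap('top')
for q in (p,t):
  for l in ['dish_1_c','tray','cart_1_c']: print(l,[(round(d['p'],2),np.round(toW(q,d['at']),3).tolist()) for d in manip.pinpoint(q,l)][:5])
q=pts(p,np.ones((420,560),bool))
for x0,x1 in ((.36,.49),(.49,.62)):
    k=(q[:,0]>x0)&(q[:,0]<x1)&(q[:,1]>-.37)&(q[:,1]<-.26)&(q[:,2]>.009)&(q[:,2]<.026)
    if k.sum()>5: r=cv2.minAreaRect((q[k,:2]*1000).astype(np.float32)); print('rect',np.round(r[0],1),np.round(r[1],1),round(r[2],1),k.sum(),np.round(np.percentile(q[k],[2,98],axis=0),3).tolist())
E
python3 look.py
```

```text
t 28.3 p [ 0.5525 -0.3266  0.1316] T [[0.108, 0.994, -0.001], [0.994, -0.108, 0.0], [-0.0, -0.001, -1.0]] F [-0.2  0.5  0.1] w 0.105 g 28.14386397600174 j [-0.66  0.44  0.11  1.24 -0.    1.01]
dish_1_c [(0.52, [0.428, -0.315, 0.014]), (0.51, [0.606, 0.017, 0.026])]
tray [(0.8, [0.49, -0.32, 0.002]), (0.31, [0.559, 0.416, 0.003])]
cart_1_c []
dish_1_c []
tray [(0.81, [0.493, -0.317, -0.003])]
cart_1_c []
rect [ 423.6 -316.4] [69.  83.2] 89.9 196 [[0.383, -0.348, 0.009], [0.464, -0.284, 0.021]]
rect [ 552.7 -316.4] [86.1 69.5] 0.3 190 [[0.511, -0.348, 0.009], [0.595, -0.284, 0.021]]
```

drive_tool:
  moves:
    - {"turn":[0,0,0],"translation":[3,0,50],"claw":0.02}
    - {"turn":[0,0,0],"translation":[3,0,95],"claw":0.02}
    - {"turn":[0,0,0],"translation":[3,0,125],"claw":0.02}
    - {"turn":[0,0,0],"translation":[3,0,136],"claw":0.02}
    - {"turn":[0,0,0],"translation":[3,0,141],"claw":0.02}
    - {"turn":[0,0,0],"translation":[3,0,141],"claw":0.02}

```text
time_s: 29.45
ee_pos: [0.5543, -0.3207, -0.0077]
eef_rot: [0.743, 0.669, 0.0, 0.001]
wrist_force: [0.6, 0.1, -0.1]
grip_width: 0.102
grasp_force: 28.1
```

drive_tool:
  moves:
    - {"turn":[0,0,0],"translation":[0,0,0],"claw":0.25}
    - {"turn":[0,0,0],"translation":[0,0,0],"claw":0.25}
    - {"turn":[0,0,0],"translation":[0,0,0],"claw":0.25}
    - {"turn":[0,0,0],"translation":[0,0,-20],"claw":0.25}
    - {"turn":[0,0,0],"translation":[0,0,-70],"claw":0.25}
    - {"turn":[0,0,0],"translation":[0,0,-120],"claw":0.25}
    - {"turn":[0,0,0],"translation":[0,0,-140],"claw":0.25}

```text
time_s: 30.32
ee_pos: [0.5547, -0.3211, 0.135]
eef_rot: [0.743, 0.669, 0.0, 0.002]
wrist_force: [0.5, -0.7, 0.3]
grip_width: 0.251
grasp_force: 0.0
```

```bash
python3 look.py; python3 - <<'E'
from h import *
p=cap('scene')
a=cv2.resize(p['color'][170:250,300:420],(792,528),interpolation=cv2.INTER_CUBIC)
cv2.imwrite('pics/k2.png',a[:,:,::-1])
E
```

```text
t 30.32 p [ 0.5547 -0.3211  0.135 ] T [[0.104, 0.995, 0.004], [0.995, -0.104, -0.003], [-0.002, 0.004, -1.0]] F [ 0.5 -0.7  0.3] w 0.251 g 0.0 j [-0.66  0.44  0.11  1.24  0.    1.02]
dish_1_c [(0.88, [0.427, -0.318, 0.011]), (0.42, [0.591, 0.284, 0.063])]
tray [(0.69, [0.495, -0.319, 0.003]), (0.3, [0.572, -0.003, 0.026]), (0.17, [0.586, 0.281, 0.001])]
cart_1_c [(0.32, [0.588, 0.285, 0.099]), (0.17, [0.764, 0.03, -0.001])]
dish_1_c []
tray [(0.59, [0.491, -0.317, -0.002])]
cart_1_c []
rect [ 423.7 -316.3] [68.8 83.2] 88.4 202 [[0.383, -0.348, 0.009], [0.464, -0.284, 0.021]]
rect [ 552.5 -316. ] [67.2 85.8] 89.7 205 [[0.511, -0.348, 0.009], [0.594, -0.283, 0.021]]
```

View pics/k2.png

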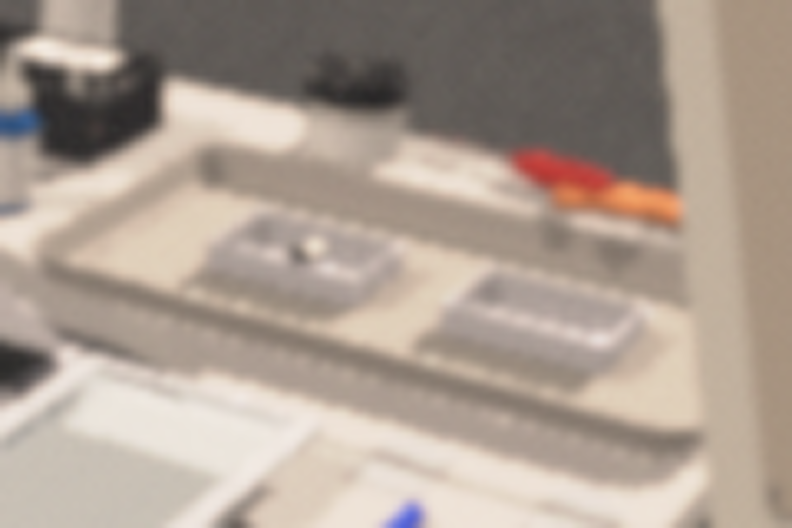

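The white cartridge lies in the far dish at (308,248), and the near dish at (545,315) is empty. Now the orange one.

drive_tool:
  moves:
    - {"turn":[0,0,0],"translation":[48,2,0],"claw":0.25}
    - {"turn":[0,0,-0.03],"translation":[100,5,0],"claw":0.25}
    - {"turn":[0,0,-0.03],"translation":[152,8,0],"claw":0.25}
    - {"turn":[0,0,-0.03],"translation":[204,11,0],"claw":0.25}
    - {"turn":[0,0,-0.03],"translation":[256,14,0],"claw":0.25}
    - {"turn":[0,0,-0.03],"translation":[306,16,0],"claw":0.25}
    - {"turn":[0,0,-0.03],"translation":[336,17,0],"claw":0.25}
    - {"turn":[0,0,-0.03],"translation":[336,17,30],"claw":0.25}
    - {"turn":[0,0,-0.03],"translation":[336,17,75],"claw":0.25}
    - {"turn":[0,0,-0.03],"translation":[336,17,75],"claw":0.25}

```text
time_s: 32.02
ee_pos: [0.6031, 0.0124, 0.0532]
eef_rot: [0.733, 0.681, -0.002, -0.003]
wrist_force: [-0.0, 0.2, 0.7]
grip_width: 0.256
grasp_force: 0.0
```

```bash
python3 -c "
from h import *
st()"
```

```text
t 32.02 p [0.6031 0.0124 0.0532] T [[0.074, 0.997, -0.007], [0.997, -0.074, 0.001], [0.0, -0.007, -1.0]] F [-0.   0.2  0.7] w 0.256 g 0.0 j [-0.12  0.43 -0.12  1.03 -0.    1.53]
```

drive_tool:
  moves:
    - {"turn":[0,0,0],"translation":[0,1,0],"claw":0.25}
    - {"turn":[0,0,0],"translation":[0,1,25],"claw":0.25}
    - {"turn":[0,0,0],"translation":[0,1,42],"claw":0.25}
    - {"turn":[0,0,0],"translation":[0,1,50],"claw":0.25}
    - {"turn":[0,0,0],"translation":[0,1,54],"claw":0.25}
    - {"turn":[0,0,0],"translation":[0,1,54],"claw":0.25}
    - {"turn":[0,0,0],"translation":[0,1,54],"claw":0.02}
    - {"turn":[0,0,0],"translation":[0,1,54],"claw":0.02}
    - {"turn":[0,0,0],"translation":[0,1,54],"claw":0.02}
    - {"turn":[0,0,0],"translation":[0,1,54],"claw":0.02}

```text
time_s: 33.28
ee_pos: [0.6071, 0.0118, 0.0032]
eef_rot: [0.733, 0.68, 0.0, 0.001]
wrist_force: [-0.4, -1.2, 5.6]
grip_width: 0.106
grasp_force: 28.3
```

```bash
python3 -c "
from h import *
st()"
```

```text
t 33.27 p [0.6071 0.0118 0.0032] T [[0.074, 0.997, 0.001], [0.997, -0.074, -0.0], [-0.0, 0.001, -1.0]] F [-0.4 -1.2  5.6] w 0.106 g 28.343621492385864 j [-0.12  0.48 -0.19  0.91 -0.    1.53]
```

drive_tool:
  moves:
    - {"turn":[0,0,0],"translation":[0,0,-20],"claw":0.02}
    - {"turn":[0,0,0],"translation":[0,0,-70],"claw":0.02}
    - {"turn":[0,0,0],"translation":[0,0,-120],"claw":0.02}
    - {"turn":[0,0,0],"translation":[-46,-21,-130],"claw":0.02}
    - {"turn":[0,0,0],"translation":[-92,-42,-130],"claw":0.02}
    - {"turn":[0,0,0],"translation":[-138,-63,-130],"claw":0.02}
    - {"turn":[0,0,0],"translation":[-184,-84,-130],"claw":0.02}
    - {"turn":[0,0,0],"translation":[-230,-105,-130],"claw":0.02}
    - {"turn":[0,0,0],"translation":[-276,-126,-130],"claw":0.02}
    - {"turn":[0,0,0],"translation":[-320,-146,-130],"claw":0.02}
    - {"turn":[0,0,0],"translation":[-346,-158,-130],"claw":0.02}
    - {"turn":[0,0,0],"translation":[-346,-158,-130],"claw":0.02}

```text
time_s: 34.78
ee_pos: [0.4225, -0.323, 0.1323]
eef_rot: [0.734, 0.679, -0.0, -0.0]
wrist_force: [0.2, -0.5, -0.4]
grip_width: 0.107
grasp_force: 27.7
```

```bash
python3 look.py
```

```text
t 34.77 p [ 0.4225 -0.323   0.1323] T [[0.077, 0.997, -0.0], [0.997, -0.077, -0.0], [-0.0, -0.0, -1.0]] F [ 0.2 -0.5 -0.4] w 0.107 g 27.68270641565323 j [-0.81  0.26 -0.17  1.14 -0.    0.84]
dish_1_c [(0.89, [0.438, -0.307, 0.011]), (0.28, [0.764, 0.029, 0.001])]
tray [(0.56, [0.502, -0.307, -0.001])]
cart_1_c []
dish_1_c [(0.74, [0.398, -0.037, 0.001]), (0.67, [0.434, -0.309, 0.013]), (0.57, [0.576, -0.003, 0.0])]
tray [(0.71, [0.501, -0.308, -0.004]), (0.43, [0.574, -0.004, -0.001])]
cart_1_c []
rect [ 432.8 -304.6] [83.3 66.5] 0.4 207 [[0.392, -0.337, 0.009], [0.473, -0.273, 0.021]]
rect [ 561.8 -304.1] [86.4 68.4] 0.8 207 [[0.52, -0.337, 0.009], [0.603, -0.273, 0.021]]
```

The tray has been knocked about +9 mm in x and +12 mm in y. I'll correct for it and place.

drive_tool:
  moves:
    - {"turn":[0,0,0],"translation":[13,9,30],"claw":0.02}
    - {"turn":[0,0,0],"translation":[13,9,80],"claw":0.02}
    - {"turn":[0,0,0],"translation":[13,9,120],"claw":0.02}
    - {"turn":[0,0,0],"translation":[13,9,136],"claw":0.02}
    - {"turn":[0,0,0],"translation":[13,9,141],"claw":0.02}
    - {"turn":[0,0,0],"translation":[13,9,141],"claw":0.02}

```text
time_s: 35.92
ee_pos: [0.4337, -0.3092, -0.0083]
eef_rot: [0.733, 0.681, 0.0, 0.0]
wrist_force: [0.4, 0.2, 0.6]
grip_width: 0.101
grasp_force: 27.7
```

drive_tool:
  moves:
    - {"turn":[0,0,0],"translation":[0,0,0],"claw":0.25}
    - {"turn":[0,0,0],"translation":[0,0,0],"claw":0.25}
    - {"turn":[0,0,0],"translation":[0,0,0],"claw":0.25}
    - {"turn":[0,0,0],"translation":[0,0,-20],"claw":0.25}
    - {"turn":[0,0,0],"translation":[0,0,-70],"claw":0.25}
    - {"turn":[0,0,0],"translation":[0,0,-120],"claw":0.25}
    - {"turn":[0,0,0],"translation":[0,0,-180],"claw":0.25}

```text
time_s: 36.8
ee_pos: [0.4329, -0.3088, 0.1728]
eef_rot: [0.733, 0.68, -0.0, -0.0]
wrist_force: [0.3, -0.9, -0.3]
grip_width: 0.247
grasp_force: 0.0
```

```bash
python3 look.py; python3 - <<'E'
from h import *
p=cap('scene'); t=cap('top')
for q in (p,t): print([(round(d['p'],2),np.round(toW(q,d['at']),3).tolist()) for d in manip.pinpoint(q,'door_knob')][:3])
a=cv2.resize(p['color'][170:250,300:420],(792,528),interpolation=cv2.INTER_CUBIC)
cv2.imwrite('pics/k3.png',a[:,:,::-1])
E
```

```text
t 36.8 p [ 0.4329 -0.3088  0.1728] T [[0.074, 0.997, -0.001], [0.997, -0.074, 0.001], [0.001, -0.001, -1.0]] F [ 0.3 -0.9 -0.3] w 0.247 g 0.0 j [-0.78  0.24 -0.09  1.24 -0.    0.87]
dish_1_c []
tray [(0.77, [0.5, -0.31, 0.002])]
cart_1_c []
dish_1_c [(0.73, [0.433, -0.308, 0.007])]
tray [(0.66, [0.502, -0.305, -0.001])]
cart_1_c []
rect [ 433.1 -305.7] [67.4 83.9] 90.0 222 [[0.392, -0.338, 0.009], [0.474, -0.273, 0.021]]
rect [ 562.1 -305.4] [85.7 66.4] 0.1 202 [[0.52, -0.337, 0.009], [0.604, -0.273, 0.021]]
[(0.65, [0.431, 0.002, 0.026])]
[(0.98, [0.433, 0.0, 0.022])]
```

View pics/k3.png

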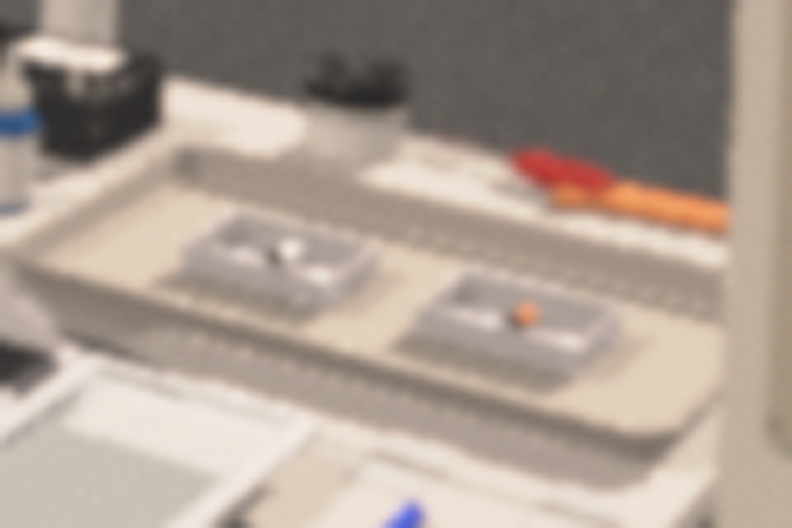

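Both dishes now hold a cartridge: white at (288,250), orange at (525,313). Now the door: over to the knob at (0.434, -0.002).

drive_tool:
  moves:
    - {"turn":[0,0,-0.18],"translation":[30,-2,0],"claw":0.5}
    - {"turn":[0,0,-0.36],"translation":[65,-5,0],"claw":0.5}
    - {"turn":[0,0,-0.54],"translation":[100,-7,0],"claw":0.5}
    - {"turn":[0,0,-0.72],"translation":[135,-10,0],"claw":0.5}
    - {"turn":[0,0,-0.9],"translation":[170,-12,0],"claw":0.5}
    - {"turn":[0,0,-1.08],"translation":[205,-15,0],"claw":0.5}
    - {"turn":[0,0,-1.26],"translation":[240,-17,0],"claw":0.5}
    - {"turn":[0,0,-1.44],"translation":[275,-20,0],"claw":0.5}
    - {"turn":[0,0,-1.62],"translation":[306,-22,0],"claw":0.5}
    - {"turn":[0,0,-1.645],"translation":[306,-22,0],"claw":0.5}
    - {"turn":[0,0,-1.645],"translation":[306,-22,0],"claw":0.5}

```text
time_s: 38.78
ee_pos: [0.4341, -0.0026, 0.1713]
eef_rot: [0.001, 1.0, -0.0, -0.0]
wrist_force: [-0.1, -0.4, 0.5]
grip_width: 0.503
grasp_force: 0.0
```

```bash
python3 - <<'E'
from h import *
st()
p=cap('scene')
for l in ('door_knob','pen'): print([(round(d['p'],2),np.round(toW(p,d['at']),3).tolist()) for d in manip.pinpoint(p,l)][:3])
E
```

```text
t 38.77 p [ 0.4341 -0.0026  0.1713] T [[-1.0, 0.001, -0.0], [0.001, 1.0, -0.0], [0.0, -0.0, -1.0]] F [-0.1 -0.4  0.5] w 0.503 g 0.0 j [-0.2   0.08 -0.3   1.2  -0.   -0.2 ]
[(0.6, [0.434, 0.001, 0.024])]
[(0.55, [0.392, -0.04, 0.0])]
```

drive_tool:
  moves:
    - {"turn":[0,0,0],"translation":[0,1,50],"claw":0.5}
    - {"turn":[0,0,0],"translation":[0,1,100],"claw":0.5}
    - {"turn":[0,0,0],"translation":[0,1,145],"claw":0.5}
    - {"turn":[0,0,0],"translation":[0,1,168],"claw":0.5}
    - {"turn":[0,0,0],"translation":[0,1,176],"claw":0.5}
    - {"turn":[0,0,0],"translation":[0,1,176],"claw":0.5}
    - {"turn":[0,0,0],"translation":[0,1,176],"claw":0.1}
    - {"turn":[0,0,0],"translation":[0,1,176],"claw":0.1}
    - {"turn":[0,0,0],"translation":[0,1,176],"claw":0.1}
    - {"turn":[0,0,0],"translation":[0,1,176],"claw":0.1}
  squeeze: 25

```text
time_s: 40.17
ee_pos: [0.4349, -0.0029, -0.0034]
eef_rot: [0.0, 1.0, -0.002, 0.001]
wrist_force: [-1.9, -7.7, 1.2]
grip_width: 0.271
grasp_force: 27.0
```

```bash
python3 -c "
from h import *
st()"
```

```text
t 40.17 p [ 0.4349 -0.0029 -0.0034] T [[-1.0, 0.001, 0.002], [0.001, 1.0, -0.003], [-0.002, -0.003, -1.0]] F [-1.9 -7.7  1.2] w 0.271 g 27.02420264482498 j [-0.2   0.24 -0.6   0.73 -0.   -0.2 ]
```

drive_tool:
  moves:
    - {"turn":[0,0,0],"translation":[-4,-1,-31],"claw":0.1}
    - {"turn":[0,0,0],"translation":[-14,-1,-61],"claw":0.1}
    - {"turn":[0,0,0],"translation":[-31,-1,-88],"claw":0.1}
    - {"turn":[0,0,0],"translation":[-54,-1,-110],"claw":0.1}
    - {"turn":[0,0,0],"translation":[-81,0,-126],"claw":0.1}
    - {"turn":[0,0,0],"translation":[-111,0,-136],"claw":0.1}
    - {"turn":[0,0,0],"translation":[-142,1,-139],"claw":0.1}
    - {"turn":[0,0,0],"translation":[-174,1,-135],"claw":0.1}
    - {"turn":[0,0,0],"translation":[-204,1,-124],"claw":0.1}
    - {"turn":[0,0,0],"translation":[-230,2,-107],"claw":0.1}
    - {"turn":[0,0,0],"translation":[-249,2,-88],"claw":0.1}
    - {"turn":[0,0,0],"translation":[-262,2,-68],"claw":0.1}

```text
time_s: 41.68
ee_pos: [0.7009, 0.0007, 0.0665]
eef_rot: [-0.0, 1.0, -0.0, 0.005]
wrist_force: [8.6, 1.7, 8.8]
grip_width: 0.266
grasp_force: 37.4
```

drive_tool:
  moves:
    - {"turn":[0,0,0],"translation":[-1,0,2],"claw":0.1}
    - {"turn":[0,0,0],"translation":[-1,0,2],"claw":0.1}
    - {"turn":[0,0,0],"translation":[-1,0,3],"claw":0.1}

```text
time_s: 42.05
ee_pos: [0.7016, 0.0007, 0.0643]
eef_rot: [-0.0, 1.0, -0.0, 0.006]
wrist_force: [13.2, 1.3, 9.2]
grip_width: 0.265
grasp_force: 41.1
```

```bash
python3 - <<'E'
from h import *
st()
p=cap('scene')
for l in ('door_knob',): print([(round(d['p'],2),np.round(toW(p,d['at']),3).tolist()) for d in manip.pinpoint(p,l)][:3])
E
```

```text
t 42.05 p [7.016e-01 7.000e-04 6.430e-02] T [[-1.0, -0.0, 0.011], [-0.0, 1.0, -0.0], [-0.011, -0.0, -1.0]] F [13.2  1.3  9.2] w 0.265 g 41.06614887714386 j [-0.12  0.57  0.15  1.14  0.   -0.12]
[(0.97, [0.687, 0.003, 0.11])]
```

The door is nearly shut, so I'll release and let gravity finish. The finger opening is kept within the gap.

drive_tool:
  moves:
    - {"turn":[0,0,0],"translation":[0,0,0],"claw":0.55}
    - {"turn":[0,0,0],"translation":[0,0,0],"claw":0.55}
    - {"turn":[0,0,0],"translation":[0,0,0],"claw":0.55}
    - {"turn":[0,0,0],"translation":[0,0,0],"claw":0.55}
    - {"turn":[0,0,0],"translation":[0,0,-30],"claw":0.55}
    - {"turn":[0,0,0],"translation":[0,0,-80],"claw":0.55}
    - {"turn":[0,0,0],"translation":[0,0,-120],"claw":0.1}
    - {"turn":[0,0,0],"translation":[0,0,-120],"claw":0.1}

```text
time_s: 43.15
ee_pos: [0.6984, 0.0005, 0.1841]
eef_rot: [-0.0, 1.0, -0.0, 0.003]
wrist_force: [-0.2, -0.6, -0.6]
grip_width: 0.129
grasp_force: 0.0
```

```bash
python3 - <<'E'
from h import *
st()
p=cap('scene')
for l in ('door_knob','spirit_bottle','tape','pen','dispenser','dish_1_c'): print(l,[(round(d['p'],2),np.round(toW(p,d['at']),3).tolist()) for d in manip.pinpoint(p,l)][:3])
a=cv2.resize(p['color'][170:300,170:320],(692,600),interpolation=cv2.INTER_CUBIC)
cv2.imwrite('pics/f.png',a[:,:,::-1])
q=pts(p,np.ones((420,560),bool)); k=(abs(q[:,1])<.09)&(q[:,0]>.58)&(q[:,0]<.675)&(q[:,2]<.12)
x=q[k]; print(np.polyfit(x[:,0],x[:,2],1), np.percentile(x[:,2]-np.polyval(np.polyfit(x[:,0],x[:,2],1),x[:,0]),[5,50,95]))
E
```

```text
t 43.15 p [6.984e-01 5.000e-04 1.841e-01] T [[-1.0, -0.0, 0.006], [-0.0, 1.0, -0.001], [-0.006, -0.001, -1.0]] F [-0.2 -0.6 -0.6] w 0.129 g 0.0 j [-0.12  0.52  0.38  1.42 -0.   -0.12]
door_knob [(0.6, [0.696, 0.004, 0.1]), (0.47, [0.766, 0.026, 0.001])]
spirit_bottle [(0.3, [0.589, 0.283, 0.002]), (0.2, [0.392, -0.043, -0.004])]
tape [(0.81, [0.558, 0.417, 0.002])]
pen [(0.58, [0.393, -0.038, -0.002]), (0.29, [0.59, 0.282, 0.002])]
dispenser [(0.9, [0.589, 0.286, 0.0])]
dish_1_c [(0.59, [0.436, -0.306, 0.01])]
[ 0.55703283 -0.28674627] [-0.00252071  0.00022275  0.00270016]
```

View pics/f.png

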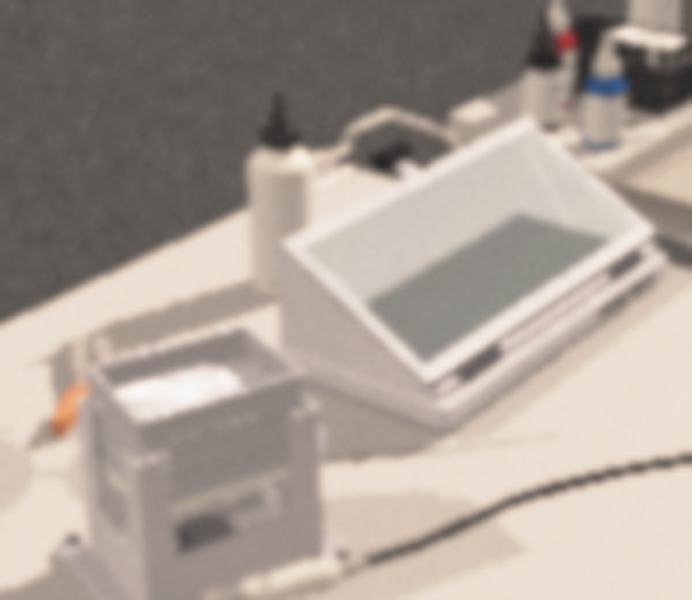

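The picture shows the door shut (470,280, slope 29°), the bottle at (278,210) in place, and the dispenser at (200,450) with its stack at the top. I'll tap the knob down lightly and then do a final check.

drive_tool:
  moves:
    - {"turn":[0,0,0],"translation":[0,0,50],"claw":0.05}
    - {"turn":[0,0,0],"translation":[0,0,90],"claw":0.05}
    - {"turn":[0,0,0],"translation":[0,0,104],"claw":0.05}
    - {"turn":[0,0,0],"translation":[0,0,109],"claw":0.05}
    - {"turn":[0,0,0],"translation":[0,0,112],"claw":0.05}

```text
time_s: 44.12
ee_pos: [0.6962, 0.0008, 0.0778]
eef_rot: [-0.0, 1.0, -0.001, 0.003]
wrist_force: [-33.0, 2.7, 77.4]
grip_width: 0.048
grasp_force: 38.8
```

drive_tool:
  moves:
    - {"turn":[0,0,0],"translation":[0,0,-40],"claw":0.05}
    - {"turn":[0,0,0],"translation":[0,0,-100],"claw":0.05}
    - {"turn":[0,0,0],"translation":[60,0,-110],"claw":0.05}
    - {"turn":[0,0,0],"translation":[120,0,-110],"claw":0.05}
    - {"turn":[0,0,0],"translation":[180,0,-110],"claw":0.05}
    - {"turn":[0,0,0],"translation":[240,0,-110],"claw":0.05}

```text
time_s: 44.88
ee_pos: [0.4551, 0.0007, 0.1786]
eef_rot: [-0.0, 1.0, -0.0, 0.0]
wrist_force: [1.2, -0.1, 1.3]
grip_width: 0.049
grasp_force: 0.0
```

```bash
python3 look.py; python3 - <<'E'
from h import *
p=cap('scene'); t=cap('top')
for q in (p,t):
  for l in ('door_knob','spirit_bottle','tape','pen','dispenser','dish_1_c'): print(l,[(round(d['p'],2),np.round(toW(q,d['at']),3).tolist()) for d in manip.pinpoint(q,l)][:3])
q=pts(p,np.ones((420,560),bool)); k=(abs(q[:,1])<.09)&(q[:,0]>.58)&(q[:,0]<.675)&(q[:,2]<.12)
print('door',np.polyfit(q[k,0],q[k,2],1))
q=pts(t,np.ones((420,560),bool)); d=q[:,:2]-[.588,.2825]; a=np.deg2rad(-20.1)
lx=d@[np.cos(a),np.sin(a)]; ly=d@[-np.sin(a),np.cos(a)]
k=(abs(lx)<.02)&(abs(ly)<.03)&(q[:,2]>.05); A=np.c_[lx[k],ly[k],np.ones(k.sum())]
print('top dish floor plane',np.linalg.lstsq(A,q[k,2],rcond=None)[0])
E
```

```text
t 44.88 p [0.4551 0.0007 0.1786] T [[-1.0, -0.0, 0.0], [-0.0, 1.0, -0.0], [-0.0, -0.0, -1.0]] F [ 1.2 -0.1  1.3] w 0.049 g 0.0 j [-0.18  0.11 -0.24  1.22 -0.   -0.18]
dish_1_c [(0.58, [0.438, -0.306, 0.011])]
tray [(0.67, [0.5, -0.308, 0.0])]
cart_1_c []
dish_1_c []
tray [(0.7, [0.502, -0.304, -0.001])]
cart_1_c [(0.57, [0.563, -0.307, 0.011])]
rect [ 434.  -305.7] [66.3 84.5] 88.1 217 [[0.392, -0.337, 0.009], [0.474, -0.273, 0.021]]
rect [ 561.7 -304.8] [66.6 85.2] 90.0 207 [[0.52, -0.337, 0.009], [0.603, -0.273, 0.021]]
door_knob [(0.75, [0.695, 0.006, 0.1])]
spirit_bottle [(0.67, [0.766, 0.029, -0.001])]
tape [(0.72, [0.565, -0.306, 0.006]), (0.7, [0.56, 0.413, 0.001])]
pen [(0.71, [0.769, 0.027, -0.001]), (0.55, [0.397, -0.041, -0.002])]
dispenser [(0.83, [0.591, 0.282, 0.001])]
dish_1_c [(0.71, [0.437, -0.306, 0.011]), (0.65, [0.765, 0.03, 0.003])]
door_knob [(0.71, [0.694, 0.005, 0.098])]
spirit_bottle [(0.71, [0.765, 0.03, 0.002])]
tape [(0.55, [0.556, 0.414, 0.004])]
pen []
dispenser [(0.62, [0.591, 0.285, -0.0])]
dish_1_c []
door [ 0.55787366 -0.28724228]
top dish floor plane [-0.01533981 -0.01822751  0.09426841]
```

```bash
python3 -c "
from rig import manip
print(manip.sign_off())"
```

```text
the job is handed in; nothing more can be done
None
```

The job is handed in: the door was pulled fully down and is shut again, the two cartridges found each lie in their own dish in the tray, and the other three dishes are still stacked in the dispenser. The first two dishes came off the dispenser nested together rather than one at a time, and I separated them in the tray.

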